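Run a series of bars through the pressure tower and case them

TASK

Run the sample bars lying on the bench through the pressure tower in order of width, narrowest first: lay the bar flat on the sampling plate so that it covers the crystal under the presser, turn the ratchet thimble clockwise until it slips on the bar, back it off and take the bar out. Slide every bar, after its own pressing, fully home into the channel of the storage case that fits its width, and leave the presser backed off and everything else on the bench where it is; two or three bars are there today.

Things in the scene. Friction and masses are not known exactly. Their poses are not given: they have to be found in the camera images.
- bar_narrow: Narrow sample bar, white polymer, loose, 140 long (x) x 18 wide (y) x 10 thick (z), about 32 g; origin at its centre. Like every bar it may be absent. The bars start flat on the bench to the robot's left, side by side, roughly along world x, in any order.
- bar_middle: Middle sample bar, the same but 25 mm wide, about 45 g.
- bar_wide: Wide sample bar, the same but 32 mm wide, about 58 g.
- tower: Sampling accessory with pressure tower, fixed; place and yaw vary. Origin on the bench under the presser axis, z up, open front at -x towards the robot. White base 185 x 130 mm (x -97 to +87). Column behind (x +49 to +83, y +-25) with an arm (y +-22, ending in a 44 mm round boss about the axis) at 83 to 117 mm over the bench; nothing stands over the plate in front of the boss.
- crystal (a point): Centre of the crystal, flush in the top of the flat steel sampling plate, on the presser axis, 20 mm above the bench; axes as the tower. The plate reaches x -94 to +70, y +-50 mm from here. A bar goes in lengthwise from the front, along the tower's x, and rests flat on the plate.
- presser: Presser: steel foot 20 mm in diameter, 7 high, on a thin spindle; slides down the tower's axis and does not turn. Origin at the centre of its underside: 44 mm over the bench with the thimble at 0, 2.4 mm lower per rad of it. It meets a bar on the plate at 30 mm over the bench, starts 5 to 8 mm above that and stops by itself at 25.
- thimble (a joint): Turn of the thimble (screw), rad: grows clockwise seen from above and lowers the presser 2.4 mm per rad (15 mm per turn); 0 is fully raised, 7.9 fully down. It neither rises nor sinks as it turns and stays where it is left (friction about 0.055 N m).
- ratchet (a joint): Turn of the knurled ratchet grip relative to the thimble, rad. Constant while the grip carries the thimble along (either way round); grows when the grip slips clockwise on a stopped thimble, at about 0.1 N m, the presser then pressing with 17 to 22 N, and it stays pressed when let go. It keeps the value it has reached.
- ratchet_grip (a point): Centre of the knurled ratchet grip on top of the tower: an upright dark steel cylinder 38 mm in diameter, 32 high (152 to 184 mm over the bench, this point 168). The aluminium thimble below it is 33 mm in diameter. Beside them nothing of the tower is higher than 117 mm.
- case: Aluminium storage case, clear cover, fixed; place and yaw vary. 146 x 116 mm, 23 high (27 at the cover's rolled front edge). Origin under it, z up; bars slide in along +x through the mouth at -x, which faces the robot. Three channels along x, each 3 mm wider than its bar, 13 mm high, floor 6 mm over the bench, from the front edge x=-75 mm to the end wall x=+65. 8 mm walls; front edges rounded.
- mouth (a point): Middle of the rounded front edge of the case floor, 6 mm over the bench, axes as the case. The clear cover begins 30 mm behind it, so the first 30 mm of the channels are open on top, between walls 13 mm high. The channel for the narrow bar is at the case's -y side, the widest at +y.
- home_narrow (a point): Where the centre of the narrow bar lies when it is fully home against the end wall, its tail then flush with the front edge of the case, 70 mm before this point; axes as the case. In the middle of the 21 mm channel, 5 mm over its floor.
- home_middle (a point): The same for the middle bar, in the 28 mm channel.
- home_wide (a point): The same for the wide bar, in the 35 mm channel.
- bottle: Bystander: white plastic bottle, 64 mm in diameter, 150 high; origin at its underside.
- jar: Bystander: amber jar, 60 mm in diameter, 70 high.
- flask: Bystander: dark steel flask, 72 mm in diameter, 235 high.
- wrench: Bystander: open-ended wrench lying flat, 150 long.
- screwdriver: Bystander: screwdriver lying flat, 180 long.
- dish: Bystander: white dish, 90 mm in diameter, 20 high.
- mug: Bystander: blue mug, 80 mm in diameter, 95 high.

How it is judged:
On the way, in this order (a step that is already met when the one before it is completed fails the run):
1. narrow bar lies flat on the plate, covering the middle of the crystal, and the presser holds it with the force at which the ratchet slips (contact force between bar_narrow and presser above 14 N and angle between the z axis of bar_narrow and the z axis of tower, either way round below 0.08 rad and x of crystal in the frame of bar_narrow between -0.07 and 0.07 m and y of crystal in the frame of bar_narrow between -0.009 and 0.009 m), for 0.2 s.
2. middle bar lies flat on the plate, covering the middle of the crystal, and the presser holds it with the force at which the ratchet slips (contact force between bar_middle and presser above 14 N and angle between the z axis of bar_middle and the z axis of tower, either way round below 0.08 rad and x of crystal in the frame of bar_middle between -0.07 and 0.07 m and y of crystal in the frame of bar_middle between -0.0125 and 0.0125 m), for 0.2 s.
3. wide bar lies flat on the plate, covering the middle of the crystal, and the presser holds it with the force at which the ratchet slips (contact force between bar_wide and presser above 14 N and angle between the z axis of bar_wide and the z axis of tower, either way round below 0.08 rad and x of crystal in the frame of bar_wide between -0.07 and 0.07 m and y of crystal in the frame of bar_wide between -0.016 and 0.016 m), for 0.2 s.
At the end, for the whole second after the job is handed in: Every bar present lies in the channel of its own width within 5 mm of fully home along the channel (and between the channel's walls, flat), at rest; the presser stands at least 1 mm higher than the top of a bar on the plate (x of bar_narrow in the frame of home_narrow between -0.005 and 0.004 m and y of bar_narrow in the frame of home_narrow between -0.004 and 0.004 m and z of bar_narrow in the frame of home_narrow between -0.004 and 0.004 m and angle between the z axis of each of bar_narrow, bar_middle, bar_wide and the z axis of case, either way round below 0.08 rad and linear speed of each of bar_narrow, bar_middle, bar_wide below 0.02 m/s and x of bar_middle in the frame of home_middle between -0.005 and 0.004 m and y of bar_middle in the frame of home_middle between -0.004 and 0.004 m and z of bar_middle in the frame of home_middle between -0.004 and 0.004 m and x of bar_wide in the frame of home_wide between -0.005 and 0.004 m and y of bar_wide in the frame of home_wide between -0.004 and 0.004 m and z of bar_wide in the frame of home_wide between -0.004 and 0.004 m and height (world z) of presser above 0.031 m); the robot touches nothing.
It fails at once if a bystander is shifted more than 3 cm or knocked over (distance of any of bottle, jar, flask, wrench, screwdriver, dish, mug from where it was at the start of the episode above 0.03 m or angle between any of bottle, jar, flask, mug's own z axis and vertical above 0.6 rad).
Of bar_narrow, bar_middle, bar_wide only 2 to 3 are there at a start; the rules pass over those that are not, and their reading is None.
At some moment in a run one of bar_narrow, bar_middle, bar_wide may be knocked a few centimetres aside while the robot is not near it.
Once in a run the grip may slacken for a moment while it holds something.
It also fails if it takes over 210 s, if anything falls off the work surface, if the arm or the gripper's body presses on something with over 40 N, if the wrist force passes 120 N, or if a joint passes its speed limit or range.

ROBOT

A 7-joint arm with a two-finger parallel gripper is mounted at the origin on the work surface. World frame = base frame: x ahead of the robot, y to its left, z up, the work surface at z = 0. Lengths are in m, angles in rad, forces in N, time in s.
With the tool pointing down it reaches from about 0.4 to 0.85 m from the base axis. Payload 10.4 kg.
Tool frame: the origin (TCP) lies at the very end of the fingers, on their centre line; the grasp point (between the pads) lies 19 mm behind it; z points along the fingers, y is the line along which they close (so a half turn about z gives the same grasp; the last joint's range is limited). The gripper opens to 85 mm and grips with 20 to 120 N. Pads are 22 mm wide; open, the fingers measure 114 mm over their backs; the gripper's body (76 mm by 85 mm) begins 54 mm behind the grasp point. The pads swing forward as they close: fully open they stand 13 mm farther back than shut.
Start: joints at [-1.254, 0.332, -0.065, 1.46, 0.022, 1.35, -0.088], TCP at [0.208, 0.589, 0.231] pointing down, gripper open.
Joint ranges: [-2.6, 2.6], [-0.5, 2.12], [-1.47, 1.34], [0.16, 2.42], [-1.27, 4.41], [0.06, 2.06], [-2.6, 2.6]. Speed limits (rad/s): [2.22, 2.22, 2.79, 2.79, 3.14, 3.14, 3.14].

INTERFACE

Orientations are given as a unit quaternion [x, y, z, w].
In Python, from workcell import manip, optics gives the robot as it stands.
- The arm moves only by the tool jog_arm, never from a script. Its arguments are lists of equal length, an entry for each row: "dr": the turn, a rotation vector about the tool's x, y, z normalised to -1 to 1, where 1 is 4 degrees, a list of three; "translation": the shift along the tool's x, y, z normalised to -1 to 1, where 1 is 0.025 m, a list of three; "jaw": the opening, from 0 (shut) to 1 (fully open). A call has 1 to 10 rows; each row shifts and turns the commanded pose from where the row before left it, along the tool's axes as they then stand; what a row does not reach is not made up. A row lasts 1/10 s, in which the tool goes at most 50 mm and 8.59 degrees, less where a joint would pass 70% of its speed; a pose out of reach is approached as far as the arm can. A call with a number of a shift or a turn outside -1 to 1 is refused whole. A call with a gripper value outside its range is refused whole. The fingers move at their own pace and stop on an object; "squeeze" is the grip in N (left out, the last holds). Time passes only in rows, so rows that do not move let the fingers close. It gives the time, the measured TCP pose, the force, the opening and the grip force at its end, in the units of the state.
- manip.get_obs(): the state, without advancing time (a new reading comes with each control period).
- optics.camera(name): name is "scene" or "top"; returns a dict with "color" (400x640x3 uint8, red, green, blue), "mtx" (3x3 intrinsics, pixels), "R" (3x3) and "t" (3): a world point X has camera coordinates R X + t. Camera axes: x right, y down, z forward; pixel columns grow to the right and rows downward; lengths in m; the calibration is good to about 2 mm. A picture is of the moment at which its call begins. There is no depth.
- manip.hand_in(): hands the job in; it is judged then, once.
The state is a dict: "clock": time; "joint_pos": joint angles; "joint_velocities": joint speeds; "tau": joint torques, N m; "position": TCP position; "ee_rot": TCP orientation; "ft_force": force on the tool from outside, world axes, zero at the start; "torque": the same for the moment, N m; "grip_width": opening from 0.0 (shut) to 1.0 (fully open); "grasp_force": force on a finger pad.
Only numpy, scipy, OpenCV 4.12 (cv2) and the standard library are available. Lean on these libraries where they do the work, as an engineer would, in place of code of your own. Each camera call takes 0.05 s, during which the arm holds its last target. There are 200 camera calls.

## Working session

There is one attempt and no reset: what is moved stays moved. The work goes in short steps, Python scripts to look and compute and a tool call to move; the robot and the scene stay as the last step left them, time stands still between calls to the robot, and variables do not carry over. Pictures are saved under pics/ and viewed, at most 14 in all, crops included, and the job is handed in when it is done.

Besides the shell and the picture viewer there is one more tool, called after "Request:" as a command line: name --argument value ..., lists and objects as JSON in quotes. jog_arm: Moves the arm, as the interface text tells. Scaled input: -1 to 1 covers 0.025 m each way for a shift and 4 degrees each way for a turn. Its arguments: {"type":"object","properties":{"dr":{"type":"array","items":{"type":"array","items":{"type":"number"}}},"translation":{"type":"array","items":{"type":"array","items":{"type":"number"}}},"jaw":{"type":"array","items":{"type":"number"}},"squeeze":{"type":"number"}},"required":["dr","translation","jaw"]}

```bash
mkdir -p pics; python3 - <<'E'
from workcell import manip, optics
import cv2,numpy as np
for n in("scene","top"):
    c=optics.camera(n); cv2.imwrite(f"pics/{n}0.png",c["color"][:,:,::-1]); np.savez(f"pics/{n}.npz",**{k:c[k] for k in("mtx","R","t")})
    print(n,c["mtx"].tolist(),(-c["R"].T@c["t"]).round(3),c["R"].round(3).tolist())
print(manip.get_obs())
E
ls
```

```text
scene [[519.0562340902923, 0.0, 321.60192291830987], [0.0, 519.0562340902923, 196.43703920885633], [0.0, 0.0, 1.0]] [ 1.443 -0.644  1.529] [[0.549, 0.836, 0.012], [0.674, -0.434, -0.598], [-0.495, 0.336, -0.801]]
top [[383.2252256780117, 0.0, 323.4369779826766], [0.0, 383.2252256780117, 199.72192278722108], [0.0, 0.0, 1.0]] [ 0.482 -0.035  1.266] [[-0.023, -1.0, 0.003], [-0.997, 0.023, -0.071], [0.071, -0.005, -0.997]]
{'clock': 0.1, 'joint_pos': array([-1.25357828,  0.33280135, -0.06469809,  1.46087295,  0.02160026,
        1.34989074, -0.0884822 ]), 'joint_velocities': array([ 0.00061124, -0.00101583, -0.00064143, -0.00305091, -0.00082362,
       -0.00149775, -0.00070011]), 'tau': array([ 1.19363180e-03, -6.26737404e+01,  4.92270605e-02, -3.92434144e+01,
        1.64564664e-02,  6.73448245e-03, -2.46412235e-06]), 'position': array([0.20821312, 0.58893749, 0.2305926 ]), 'ee_rot': array([ 1.69075102e-01,  9.85602964e-01, -6.33610496e-04, -7.87614259e-05]), 'ft_force': array([ 0.38543837, -0.29780082, -0.13748784]), 'torque': array([ 0.00770362, -0.02041385, -0.0025631 ]), 'grasp_force': 0.0, 'grip_width': 0.9988484655004494}
pics
```

View pics/scene0.png

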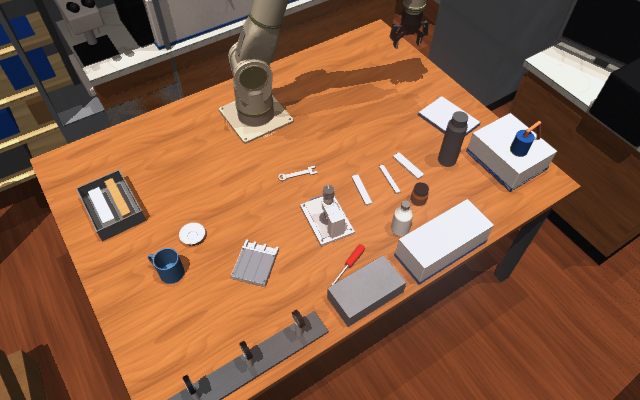

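View pics/top0.png

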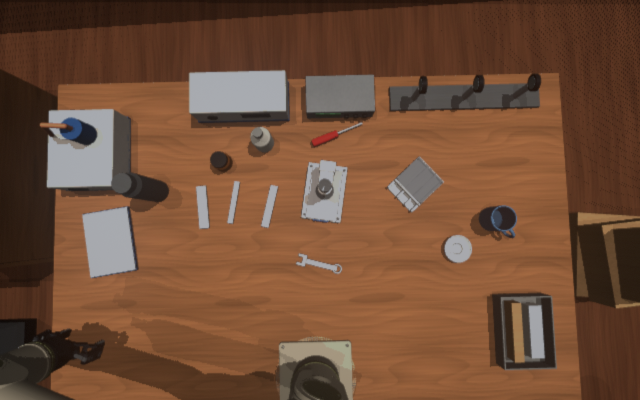

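Both views show three bars (top view at about (203,207), (233,202), (269,206)), the tower at (325,192) and the case at (415,184) with its mouth to the lower left. Next I'll enlarge them.

```bash
python3 - <<'E'
import cv2,numpy as np
a=cv2.imread("pics/top0.png")[145:240,190:450]; cv2.imwrite("pics/c1.png",cv2.resize(a,None,fx=3,fy=3,interpolation=cv2.INTER_CUBIC))
a=cv2.imread("pics/scene0.png")[145:290,225:430]; cv2.imwrite("pics/c2.png",cv2.resize(a,None,fx=3.9,fy=3.9,interpolation=cv2.INTER_CUBIC))
E
```

```text
(no output)
```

View pics/c1.png

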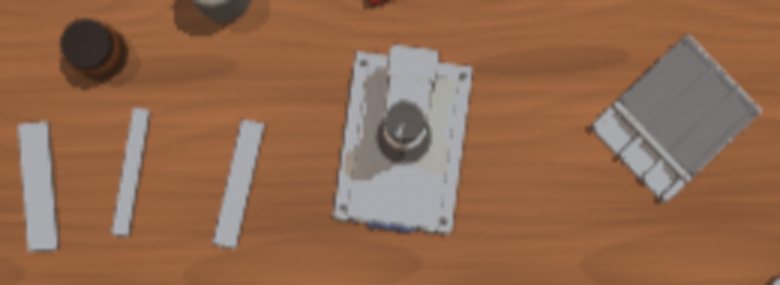

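View pics/c2.png

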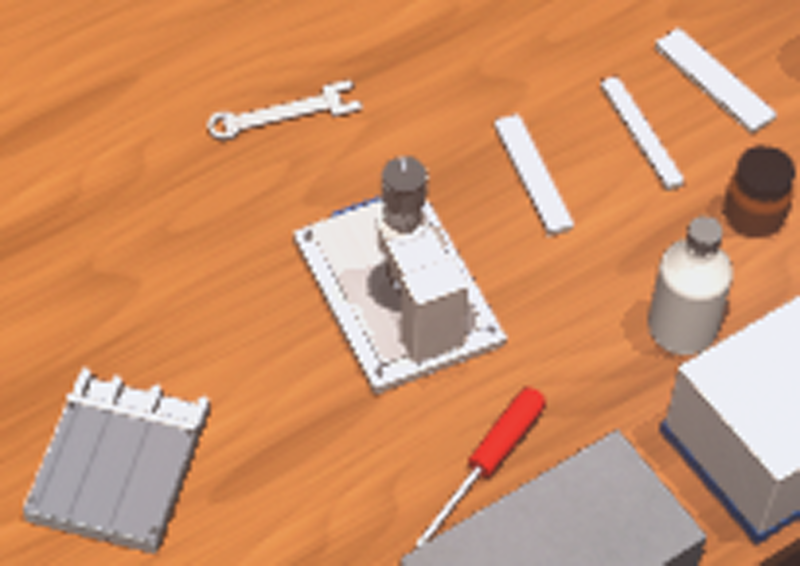

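The crops show all three bars (wide, narrow, middle from left to right), the tower with a slight yaw, and the case yawed about -40°. I'll fit known solids to the silhouettes in both views, with height left free as a check.

```bash
cat > fit.py <<'E'
import cv2,numpy as np
from scipy.optimize import minimize
S=4
def shoot(optics,tag):
    o={}
    for n in("top","scene"):
        c=optics.camera(n); o[n]=c; cv2.imwrite(f"pics/{tag}_{n}.png",c["color"][:,:,::-1])
    return o
def box(x0,x1,y0,y1,z0,z1): return np.array([[x,y,z] for x in(x0,x1) for y in(y0,y1) for z in(z0,z1)])/1e3
def cyl(r,z0,z1,x=0,y=0):
    a=np.linspace(0,2*np.pi,32); return np.array([[x+r*np.cos(t),y+r*np.sin(t),z] for t in a for z in(z0,z1)])/1e3
def bar(w): return [box(-70,70,-w/2,w/2,-5,5)]
TOWER=[box(-97,87,-65,65,0,18),box(-94,70,-50,50,18,20),box(49,83,-25,25,18,117),box(0,83,-22,22,83,117),cyl(22,83,117),cyl(16.5,117,152),cyl(19,152,184)]
CASE=[box(-75,71,-58,58,0,6),box(-45,71,-58,58,0,23)]+[box(-75,71,a,a+8,0,19) for a in(-58,-29,7,50)]+[box(-47,-43,-58,58,0,27)]
def proj(c,P):
    q=P@c["R"].T+c["t"]; q=q@c["mtx"].T; return q[:,:2]/q[:,2:]
def mask(c):
    im=c["color"].astype(float); r=(im[...,0]-im[...,2])/np.maximum(im[...,0],1)
    return r
def place(parts,p):
    c,s=np.cos(p[2]),np.sin(p[2]); R=np.array([[c,-s,0],[s,c,0],[0,0,1]])
    return [q@R.T+np.array([p[0],p[1],p[3]]) for q in parts]
def prep(c,parts,p,m,thr):
    pts=np.vstack([proj(c,q) for q in place(parts,p)]); lo=np.maximum(np.floor(pts.min(0)).astype(int)-m,0); hi=np.ceil(pts.max(0)).astype(int)+m
    r=mask(c)[lo[1]:hi[1],lo[0]:hi[0]].astype(np.float32)
    r=cv2.resize(r,None,fx=S,fy=S,interpolation=cv2.INTER_CUBIC)
    return lo,(r<thr).astype(np.uint8)
def cost(c,parts,p,pp):
    lo,M=pp; I=np.zeros_like(M)
    for q in place(parts,p):
        u=(proj(c,q)-lo+0.5)*S-0.5
        cv2.fillConvexPoly(I,np.round(cv2.convexHull(u.astype(np.float32))*16).astype(np.int32),1,shift=4)
    return float((I!=M).sum())/S/S
def fit(cams,parts,p0,m=5,thr=.35,free=(0,1,2),step=(.006,.006,.06,.006)):
    pps=[prep(c,parts,p0,m,thr) for c in cams]; p0=np.array(p0,float); free=list(free)
    def f(v):
        p=p0.copy(); p[free]=v; return sum(cost(c,parts,p,q) for c,q in zip(cams,pps))
    best=None
    for k in range(3):
        x0=p0[free] if best is None else best.x
        s=np.array(step)[free]/(k+1)
        sim=np.vstack([x0]+[x0+np.eye(len(x0))[i]*s[i]*(1 if k%2==0 else -1) for i in range(len(x0))])
        r=minimize(f,x0,method="Nelder-Mead",options=dict(initial_simplex=sim,xatol=2e-5,fatol=.02))
        if best is None or r.fun<best.fun: best=r
    p=p0.copy(); p[free]=best.x; return p,best.fun
def pix2w(c,u,z):
    d=np.linalg.solve(c["mtx"]@c["R"],np.array([*u,1.])); o=-c["R"].T@c["t"]; return o+d*(z-o[2])/d[2]
E
python3 - <<'E'
from fit import *
C={}
for n in("top","scene"):
    C[n]=dict(np.load(f"pics/{n}.npz")); C[n]["color"]=cv2.imread(f"pics/{n}0.png")[:,:,::-1]
    print(n,[round(float(np.median(mask(C[n])[a:b,c:d])),2) for a,b,c,d in((220,240,180,190),(200,210,201,206))])
np.set_printoptions(precision=4,suppress=True)
for name,parts,u,yaw,z in(("wide",bar(32),(203,207),0.04,.005),("narrow",bar(18),(233.5,202),-.12,.005),("middle",bar(25),(269.5,206),-.16,.005),("tower",TOWER,(325.,194),-.13,0),("case",CASE,(415,184),-.75,0)):
    w=pix2w(C["top"],u,z+.005); p0=[w[0],w[1],yaw,z]
    p,_=fit([C["top"]],parts,p0,m=8 if len(parts)==1 else 5)
    for cs in(["top"],["scene"],["top","scene"]): print(name,cs,*fit([C[k] for k in cs],parts,p))
    print(name,"freez",*fit([C[k] for k in cs],parts,p,free=(0,1,2,3)))
E
```

```text
top [0.59, -0.04]
scene [-0.03, 0.67]
wide ['top'] [0.5579 0.3585 0.08   0.005 ] 11.1875
wide ['scene'] [0.5565 0.3569 0.0692 0.005 ] 95.375
wide ['top', 'scene'] [0.557  0.3584 0.0795 0.005 ] 117.1875
wide freez [0.5571 0.3588 0.0793 0.0038] 114.0625
narrow ['top'] [ 0.571   0.2569 -0.1761  0.005 ] 7.6875
narrow ['scene'] [ 0.5699  0.2553 -0.1748  0.005 ] 84.875
narrow ['top', 'scene'] [ 0.5706  0.2568 -0.1781  0.005 ] 100.5
narrow freez [ 0.5704  0.2575 -0.1776  0.0029] 98.25
middle ['top'] [ 0.5558  0.1385 -0.2398  0.005 ] 12.125
middle ['scene'] [ 0.5527  0.1378 -0.245   0.005 ] 15.5
middle ['top', 'scene'] [ 0.5546  0.1384 -0.2421  0.005 ] 35.6875
middle freez [ 0.5548  0.1386 -0.2413  0.0037] 34.125
tower ['top'] [ 0.6008 -0.0436 -0.1584  0.    ] 53.25
tower ['scene'] [ 0.5974 -0.0448 -0.1508  0.    ] 156.1875
tower ['top', 'scene'] [ 0.6001 -0.0437 -0.1579  0.    ] 232.3125
tower freez [ 0.6002 -0.0437 -0.1585  0.004 ] 216.0625
case ['top'] [ 0.6174 -0.3439 -0.8358  0.    ] 16.0
case ['scene'] [ 0.6138 -0.3451 -0.8311  0.    ] 47.0625
case ['top', 'scene'] [ 0.6159 -0.3448 -0.83    0.    ] 113.125
case freez [ 0.6167 -0.3436 -0.8342  0.003 ] 100.75
```

```bash
cat > go.py <<'E'
import sys,json,numpy as np
from scipy.spatial.transform import Rotation as Ro
from workcell import manip
T=(.599,-.0442,-.156); K=(.6156,-.3445,-.832)
def at(F,x,y=0.):
    c,s=np.cos(F[2]),np.sin(F[2]); return np.array([F[0]+c*x-s*y,F[1]+s*x+c*y])
def go(x,y,z,phi,o=None):
    o=o or manip.get_obs(); R=Ro.from_quat(o["ee_rot"]); p=o["position"]
    # goal: tool x = -(dir phi), z down
    c,s=np.cos(phi),np.sin(phi); G=Ro.from_matrix(np.array([[-c,-s,0],[-s,c,0],[0,0,-1]]).T.copy().T if 0 else np.column_stack([[-c,-s,0],[-s,c,0],[0,0,-1]]))
    d=np.array([x,y,z])-p; rv=(R.inv()*G).as_rotvec()
    f=-R.as_matrix()[:,0]
    print("t",round(o["clock"],1),"pos",p.round(4),"phi",round(float(np.arctan2(f[1],f[0])),4),"j7",round(o["joint_pos"][6],2),"F",o["ft_force"].round(1),"w",round(o["grip_width"],3),"gf",round(o["grasp_force"],1))
    print(" shift-now",(R.inv().apply(d)/.025).round(2),"shift-after-turn",(G.inv().apply(d)/.025).round(2),"turn",(np.degrees(rv)/4).round(2))
E
python3 - <<'E'
from go import *
B=(.5705,.2561,-.176); g=at(B,-.056); go(*g,.08,-.176)
E
```

```text
t 0.1 pos [0.2082 0.5889 0.2306] phi -0.3398 j7 -0.09 F [ 0.4 -0.3 -0.1] w 0.999 gf 0.0
 shift-now [-15.89  -8.08   6.03] shift-after-turn [-14.36 -10.57   6.02] turn [-0.02 -0.   -2.35]
```

Request:
jog_arm --dr '[[0,0,-0.8],[0,0,-0.8],[0,0,-0.75],[0,0,0],[0,0,0],[0,0,0],[0,0,0],[0,0,0],[0,0,0],[0,0,0]]' --translation '[[0,0,0.5],[0,0,0.5],[0,0,0.5],[-0.96,-0.7,0],[-0.96,-0.7,0],[-0.96,-0.7,0],[-0.96,-0.7,0],[-0.96,-0.7,0],[-0.96,-0.7,0],[-0.96,-0.7,0]]' --jaw '[0.6,0.6,0.6,0.6,0.6,0.6,0.6,0.6,0.6,0.6]' --squeeze 40

```text
clock: 1.1
position: [0.3529, 0.4381, 0.1935]
ee_rot: [0.088, 0.996, -0.0, -0.0]
ft_force: [0.1, 0.5, -0.3]
grip_width: 0.598
grasp_force: 0.0
```

Request:
jog_arm --dr '[[0,0,0],[0,0,0],[0,0,0],[0,0,0],[0,0,0],[0,0,0],[0,0,0],[0,0,0],[0,0,0],[0,0,0]]' --translation '[[-0.96,-0.7,0],[-0.96,-0.7,0],[-0.96,-0.7,0],[-0.96,-0.7,0],[-0.96,-0.7,0],[-0.96,-0.7,0.5],[-0.96,-0.7,0.5],[-0.96,-0.7,0.5],[0,0,1],[0,0,0]]' --jaw '[0.6,0.6,0.6,0.6,0.6,0.6,0.6,0.6,0.6,0.6]'

```text
clock: 2.1
position: [0.5154, 0.2661, 0.128]
ee_rot: [0.089, 0.996, -0.002, -0.002]
ft_force: [-0.6, -0.2, -0.9]
grip_width: 0.601
grasp_force: 0.0
```

```bash
python3 - <<'E'
from go import *
B=(.5705,.2561,-.176); g=at(B,-.056); go(*g,.003,-.176)
print(manip.get_obs()["joint_pos"].round(2))
E
```

```text
t 2.1 pos [0.5154 0.2661 0.128 ] phi -0.1773 j7 0.88 F [-0.6 -0.2 -0.9] w 0.601 gf 0.0
 shift-now [-0.02  0.01  5.  ] shift-after-turn [ 0.   -0.01  5.  ] turn [-0.06 -0.06 -0.02]
[-0.69  0.32  0.16  1.71 -0.06  1.12  0.88]
```

Request:
jog_arm --dr '[[-0.06,-0.06,0],[0,0,0],[0,0,0],[0,0,0],[0,0,0],[0,0,0],[0,0,0],[0,0,0],[0,0,0],[0,0,0]]' --translation '[[0,0,1],[0,0,1],[0,0,1],[0,0,1],[0,0,0.5],[0,0,0.4],[0,0,0],[0,0,0],[0,0,0],[0,0,0]]' --jaw '[0.6,0.6,0.6,0.6,0.6,0.6,0.6,0.1,0.1,0.1]'

```text
clock: 3.1
position: [0.5181, 0.2687, 0.0108]
ee_rot: [0.088, 0.996, 0.003, 0.003]
ft_force: [-8.7, -6.6, 22.2]
grip_width: 0.106
grasp_force: 26.2
```

Request:
jog_arm --dr '[[0,0,0],[0,0,0],[0,0,0],[0,0,0],[0,0,0],[0,0,0],[0,0,0],[0,0,0]]' --translation '[[0,0,0],[0,0,0],[0,0,0],[0,0,0],[0,0,-0.5],[0,0,-1],[0,0,-1],[0,0,0]]' --jaw '[0.1,0.1,0.1,0.1,0.1,0.1,0.1,0.1]'

```text
clock: 3.9
position: [0.5192, 0.2692, 0.0758]
ee_rot: [0.088, 0.996, 0.004, 0.005]
ft_force: [-0.4, -0.4, 0.4]
grip_width: 0.102
grasp_force: 0.0
```

```bash
python3 - <<'E'
from go import *
from workcell import optics
from fit import *
np.set_printoptions(precision=4,suppress=True)
c=shoot(optics,"n1"); o=manip.get_obs(); z=o["position"][2]+.003
go(*at(T,-.12),.06,T[2],o)
B0=[.5705,.2561,-.176,z]
for k in(["top"],["scene"],["top","scene"]): print(k,*fit([c[i] for i in k],bar(18),B0))
print(*fit([c["top"],c["scene"]],bar(18),B0,free=(0,1,2,3)))
v=[]
for n,(a,b,d,e) in dict(top=(150,240,190,330),scene=(140,240,320,440)).items():
    v.append(cv2.resize(c[n]["color"][a:b,d:e,::-1],(500,300),interpolation=cv2.INTER_CUBIC))
cv2.imwrite("pics/v1.png",np.vstack(v))
E
```

```text
t 4.0 pos [0.5174 0.2683 0.0724] phi -0.1757 j7 0.89 F [-0.3 -0.7 -0.2] w 0.1 gf 0.0
 shift-now [ -0.6  -11.84   0.43] shift-after-turn [ -0.37 -11.84   0.49] turn [ 0.08  0.08 -0.28]
['top'] [ 0.5707  0.2417 -0.1926  0.0754] 193.0625
['scene'] [0.5806 0.3052 0.114  0.0754] 218.0
['top', 'scene'] [ 0.5787  0.2332 -0.3665  0.0754] 625.6875
[ 0.5725  0.2594 -0.197   0.0019] 361.5
```

View pics/v1.png

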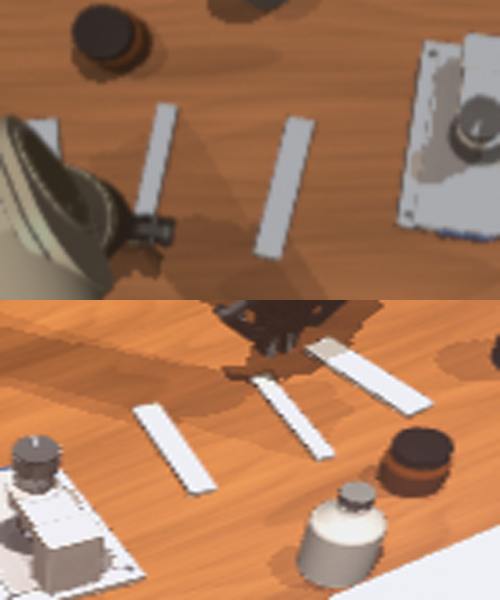

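The picture shows that the grasp missed. The bar still lies at about (155,160) in the upper crop, and the half-open fingertips stand back from the TCP, so they closed over its top. I'll back away and measure it again.

Request:
jog_arm --dr '[[0,0,0],[0,0,0],[0,0,0],[0,0,0],[0,0,0]]' --translation '[[1,0,0],[1,0,0],[1,0,0],[1,0,0],[0,0,0]]' --jaw '[0.35,0.35,0.35,0.35,0.35]'

```text
clock: 4.5
position: [0.4151, 0.2861, 0.0699]
ee_rot: [0.086, 0.996, 0.001, 0.001]
ft_force: [0.7, -0.2, -0.1]
grip_width: 0.344
grasp_force: 0.0
```

```bash
cat > look.py <<'E'
from go import *
from workcell import optics
from fit import *
np.set_printoptions(precision=4,suppress=True)
def seeb(tag,w,p0,m=5,ks=(["top"],["scene"])):
    c=shoot(optics,tag); r=[]
    for k in ks:
        p,e=fit([c[i] for i in k],bar(w),p0,m=m); print(k,p,round(e,1)); r.append(p)
    return c,np.mean(r,0)
E
python3 - <<'E'
from look import *
c,B=seeb("n2",18,[.5715,.258,-.18,.005])
print(B); go(*at(B,-.056),.03,B[2])
E
```

```text
['top'] [ 0.5711  0.2593 -0.2053  0.005 ] 7.4
['scene'] [ 0.5702  0.2575 -0.2068  0.005 ] 93.7
[ 0.5707  0.2584 -0.2061  0.005 ]
t 4.6 pos [0.4183 0.2853 0.0705] phi -0.175 j7 0.73 F [ 0.6 -0.8 -0.1] w 0.351 gf 0.0
 shift-now [-3.94  0.06  1.64] shift-after-turn [-3.95  0.19  1.62] turn [0.05 0.05 0.45]
```

Request:
jog_arm --dr '[[0.05,0.05,0.45],[0,0,0],[0,0,0],[0,0,0],[0,0,0],[0,0,0],[0,0,0],[0,0,0],[0,0,0],[0,0,0]]' --translation '[[0,0,0],[-1,0.19,0],[-1,0,0],[-1,0,0],[-0.95,0,0],[0,0,0],[0,0,1],[0,0,1],[0,0,0.5],[0,0,0.28]]' --jaw '[0.35,0.35,0.35,0.35,0.35,0.35,0.35,0.35,0.35,0.35]'

```text
clock: 5.6
position: [0.5157, 0.2695, 0.0002]
ee_rot: [0.104, 0.995, -0.0, -0.0]
ft_force: [-0.7, 0.7, 0.1]
grip_width: 0.349
grasp_force: 0.0
```

Request:
jog_arm --dr '[[0,0,0],[0,0,0],[0,0,0]]' --translation '[[0,0,0],[0,0,0],[0,0,0]]' --jaw '[0.35,0.35,0.35]'

```text
clock: 5.9
position: [0.5168, 0.2702, 0.0025]
ee_rot: [0.103, 0.995, 0.001, 0.001]
ft_force: [-0.2, -0.0, -0.1]
grip_width: 0.355
grasp_force: 0.0
```

Request:
jog_arm --dr '[[0,0,0],[0,0,0],[0,0,0],[0,0,0],[0,0,0],[0,0,0]]' --translation '[[0,0,0],[0,0,0],[0,0,0],[0,0,0],[0,0,0],[0,0,0]]' --jaw '[0.1,0.1,0.1,0.1,0.1,0.1]'

```text
clock: 6.5
position: [0.5168, 0.2703, 0.0024]
ee_rot: [0.103, 0.995, 0.001, 0.001]
ft_force: [-0.8, -0.3, 6.6]
grip_width: 0.198
grasp_force: 39.7
```

Request:
jog_arm --dr '[[0,0,0],[0,0,0],[0,0,0],[0,0,0]]' --translation '[[0,0,-0.5],[0,0,-1],[0,0,-1],[0,0,0]]' --jaw '[0.1,0.1,0.1,0.1]'

```text
clock: 6.9
position: [0.5183, 0.2709, 0.0683]
ee_rot: [0.104, 0.995, 0.002, 0.003]
ft_force: [0.3, 0.3, -0.2]
grip_width: 0.194
grasp_force: 39.1
```

```bash
python3 - <<'E'
from look import *
go(*at(T,-.156),.045,T[2])
E
```

```text
t 6.9 pos [0.5183 0.2709 0.0683] phi -0.2075 j7 0.86 F [ 0.3  0.3 -0.2] w 0.194 gf 39.1
 shift-now [  0.48 -11.99   0.87] shift-after-turn [  1.09 -11.95   0.93] turn [ 0.07  0.07 -0.74]
```

Request:
jog_arm --dr '[[0.07,0.07,-0.74],[0,0,0],[0,0,0],[0,0,0],[0,0,0],[0,0,0],[0,0,0],[0,0,0],[0,0,0],[0,0,0]]' --translation '[[0,0,0],[0.5,-1,0],[0.6,-1,0],[0,-1,0],[0,-1,0],[0,-1,0],[0,-1,0],[0,-1,0],[0,-1,0],[0,-1,0]]' --jaw '[0.1,0.1,0.1,0.1,0.1,0.1,0.1,0.1,0.1,0.1]'

```text
clock: 7.9
position: [0.4538, 0.0508, 0.0651]
ee_rot: [0.078, 0.997, -0.002, -0.002]
ft_force: [0.9, -0.9, -0.7]
grip_width: 0.196
grasp_force: 39.1
```

Request:
jog_arm --dr '[[0,0,0],[0,0,0],[0,0,0],[0,0,0],[0,0,0],[0,0,0]]' --translation '[[0,-1,0],[0,-1,0],[0,-0.95,0],[0,0,0.5],[0,0,0.4],[0,0,0]]' --jaw '[0.1,0.1,0.1,0.1,0.1,0.1]'

```text
clock: 8.5
position: [0.4416, -0.0204, 0.0413]
ee_rot: [0.077, 0.997, -0.002, -0.004]
ft_force: [-0.2, -0.8, -0.1]
grip_width: 0.191
grasp_force: 39.1
```

```bash
python3 - <<'E'
from look import *
o=manip.get_obs(); p=o["position"]
go(*at(T,-.156),.0245,T[2],o)
f=-Ro.from_quat(o["ee_rot"]).as_matrix()[:,0]; phi=np.arctan2(f[1],f[0])
b=at((p[0],p[1],phi),.056); print("expect",b,phi)
c,B=seeb("n3",18,[b[0],b[1],phi,p[2]+.003],m=4); print(B)
v=[cv2.resize(c[n]["color"][a:b_,d:e,::-1],(600,300),interpolation=cv2.INTER_CUBIC) for n,(a,b_,d,e) in dict(top=(150,240,250,430),scene=(160,250,240,420)).items()]
cv2.imwrite("pics/v3.png",np.vstack(v))
E
```

```text
t 8.5 pos [ 0.4416 -0.0204  0.0413] phi -0.1545 j7 1.41 F [-0.2 -0.8 -0.1] w 0.191 gf 39.1
 shift-now [-0.13  0.04  0.67] shift-after-turn [-0.13  0.04  0.67] turn [-0.07 -0.1   0.02]
expect [ 0.4969 -0.029 ] -0.15452595359877347
['top'] [ 0.4909 -0.0299 -0.1335  0.0443] 827.8
['scene'] [ 0.5078 -0.0319 -0.1535  0.0443] 403.9
[ 0.4994 -0.0309 -0.1435  0.0443]
```

View pics/v3.png

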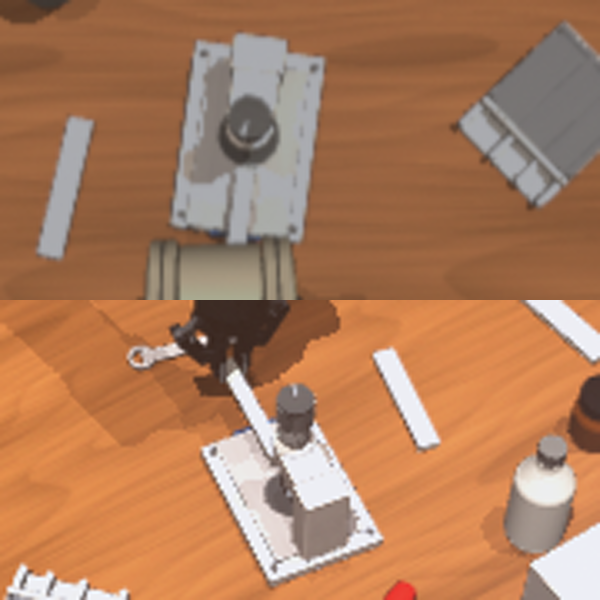

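The bar is held in line with the tower axis, at about (238,210) in the upper crop and short of the presser. I'll lower it, slide it in and set it down.

Request:
jog_arm --dr '[[-0.07,-0.1,0],[0,0,0],[0,0,0],[0,0,0],[0,0,0],[0,0,0],[0,0,0],[0,0,0],[0,0,0],[0,0,0]]' --translation '[[-0.1,0,0.4],[0,0,0.27],[0,0,0],[-0.5,0,0],[-0.6,0,0],[-0.6,0,0],[-0.6,0,0],[-0.5,0,0],[0,0,0],[0,0,0]]' --jaw '[0.1,0.1,0.1,0.1,0.1,0.1,0.1,0.1,0.1,0.1]'

```text
clock: 9.6
position: [0.5145, -0.0324, 0.0262]
ee_rot: [0.078, 0.997, 0.0, 0.001]
ft_force: [1.2, -0.3, 0.2]
grip_width: 0.198
grasp_force: 39.1
```

```bash
python3 - <<'E'
from look import *
go(*at(T,-.086),.0225,T[2])
E
```

```text
t 9.6 pos [ 0.5145 -0.0324  0.0262] phi -0.1555 j7 1.5 F [ 1.2 -0.3  0.2] w 0.198 gf 39.1
 shift-now [0.03 0.06 0.15] shift-after-turn [0.03 0.06 0.15] turn [0.01 0.04 0.01]
```

Request:
jog_arm --dr '[[0,0.04,0],[0,0,0],[0,0,0],[0,0,0],[0,0,0],[0,0,0],[0,0,0],[0,0,0]]' --translation '[[0,0.05,0.15],[0,0,0],[0,0,0],[0,0,0],[0,0,0],[0,0,0],[0,0,-0.5],[0,0,-1]]' --jaw '[0.1,0.1,0.1,0.4,0.4,0.4,0.5,0.75]'

```text
clock: 10.4
position: [0.5131, -0.0313, 0.0596]
ee_rot: [0.078, 0.997, 0.0, -0.002]
ft_force: [0.4, -0.6, -0.1]
grip_width: 0.653
grasp_force: 0.0
```

Request:
jog_arm --dr '[[0,0,0],[0,0,0],[0,0,0],[0,0,0],[0,0,0],[0,0,0],[0,0,0],[0,0,0]]' --translation '[[0,0,-1],[0,0,-1],[0,0,-1],[0,0,-1],[0,0,-1],[0,0,-1],[0,0,0],[0,0,0]]' --jaw '[0.75,0.75,0.75,0.75,0.75,0.75,0.75,0.75]'

```text
clock: 11.2
position: [0.5146, -0.0314, 0.2108]
ee_rot: [0.078, 0.997, 0.001, 0.001]
ft_force: [0.6, 0.4, -0.6]
grip_width: 0.75
grasp_force: 0.0
```

```bash
python3 - <<'E'
from look import *
o=manip.get_obs(); go(T[0],T[1],.151,T[2],o)
b=at(T,-.03)
c,B=seeb("n4",18,[b[0],b[1],T[2],.025],m=4,ks=(["top"],))
v=[cv2.resize(c[n]["color"][a:b_,d:e,::-1],(600,300),interpolation=cv2.INTER_CUBIC) for n,(a,b_,d,e) in dict(top=(150,240,250,430),scene=(160,250,240,420)).items()]
cv2.imwrite("pics/v4.png",np.vstack(v))
E
```

```text
t 11.2 pos [ 0.5146 -0.0314  0.2108] phi -0.1557 j7 1.42 F [ 0.6  0.4 -0.6] w 0.75 gf 0.0
 shift-now [-3.41  0.01  2.4 ] shift-after-turn [-3.42  0.02  2.39] turn [0.02 0.02 0.  ]
['top'] [ 0.5702 -0.0346 -0.1887  0.025 ] 784.1
```

View pics/v4.png

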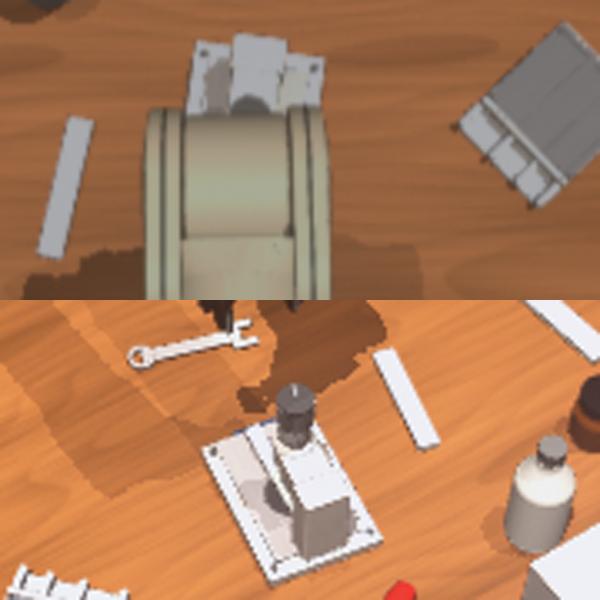

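The bar lies on the plate under the boss, at about (255,440) in the lower crop. Next I'll go to the ratchet grip.

Request:
jog_arm --dr '[[0.02,0.02,0],[0,0,0],[0,0,0],[0,0,0],[0,0,0],[0,0,0],[0,0,0],[0,0,0],[0,0,0],[0,0,0]]' --translation '[[-0.9,0,0],[-0.9,0,0],[-0.9,0,0],[-0.72,0,0],[0,0,0],[0,0,0.8],[0,0,0.8],[0,0,0.8],[0,0,0],[0,0,0]]' --jaw '[0.75,0.75,0.75,0.75,0.75,0.75,0.75,0.75,0.75,0.75]'

```text
clock: 12.3
position: [0.5983, -0.0446, 0.1498]
ee_rot: [0.078, 0.997, -0.0, -0.001]
ft_force: [0.7, -1.0, 0.5]
grip_width: 0.748
grasp_force: 0.0
```

Request:
jog_arm --dr '[[0,0,0],[0,0,0],[0,0,0],[0,0,0],[0,0,0],[0,0,0]]' --translation '[[0,0,0],[0,0,0],[0,0,0],[0,0,0],[0,0,0],[0,0,0]]' --jaw '[0.3,0.3,0.3,0.3,0.3,0.3]'

```text
clock: 12.9
position: [0.5997, -0.0431, 0.1516]
ee_rot: [0.077, 0.997, 0.001, 0.0]
ft_force: [-1.4, 4.4, 5.8]
grip_width: 0.434
grasp_force: 40.0
```

```bash
python3 - <<'E'
from look import *
o=manip.get_obs(); go(T[0],T[1],.151,T[2],o); print(o["torque"],o["joint_pos"])
E
```

```text
t 12.9 pos [ 0.5997 -0.0431  0.1516] phi -0.1542 j7 1.52 F [-1.4  4.4  5.8] w 0.434 gf 40.0
 shift-now [ 0.02 -0.05  0.02] shift-after-turn [ 0.02 -0.05  0.02] turn [0.03 0.01 0.03]
[ 0.8582  0.3636 -0.0486] [-0.3061  0.3434  0.3734  1.6481 -0.1354  1.1747  1.5164]
```

Request:
jog_arm --dr '[[0,0,1],[0,0,1],[0,0,1],[0,0,1],[0,0,1],[0,0,1],[0,0,1],[0,0,1],[0,0,1],[0,0,1]]' --translation '[[0,0.05,0],[0,0,0],[0,0,0],[0,0,0],[0,0,0],[0,0,0],[0,0,0],[0,0,0],[0,0,0],[0,0,0]]' --jaw '[0.3,0.3,0.3,0.3,0.3,0.3,0.3,0.3,0.3,0.3]'

```text
clock: 13.9
position: [0.5995, -0.0432, 0.1515]
ee_rot: [0.415, 0.91, 0.0, -0.0]
ft_force: [-3.5, 0.0, 7.1]
grip_width: 0.433
grasp_force: 39.3
```

```bash
python3 - <<'E'
from look import *
o=manip.get_obs(); go(T[0],T[1],.151,T[2],o); print(o["torque"],o["joint_pos"])
E
```

```text
t 13.9 pos [ 0.5995 -0.0432  0.1515] phi -0.8562 j7 0.85 F [-3.5  0.   7.1] w 0.433 gf 39.3
 shift-now [-0.02 -0.04  0.02] shift-after-turn [ 0.01 -0.04  0.02] turn [  0.01  -0.   -10.03]
[0.1044 0.7727 0.0819] [-0.3965  0.3556  0.4872  1.6529 -0.1779  1.1772  0.8478]
```

Request:
jog_arm --dr '[[0,0,1],[0,0,1],[0,0,1],[0,0,1],[0,0,1],[0,0,1],[0,0,1],[0,0,1],[0,0,1],[0,0,1]]' --translation '[[0,0,0],[0,0,0],[0,0,0],[0,0,0],[0,0,0],[0,0,0],[0,0,0],[0,0,0],[0,0,0],[0,0,0]]' --jaw '[0.3,0.3,0.3,0.3,0.3,0.3,0.3,0.3,0.3,0.3]'

```text
clock: 14.9
position: [0.5994, -0.0431, 0.1516]
ee_rot: [0.701, 0.713, 0.0, -0.0]
ft_force: [-4.4, 0.5, 9.1]
grip_width: 0.435
grasp_force: 39.5
```

Request:
jog_arm --dr '[[0,0,1],[0,0,1],[0,0,1],[0,0,1],[0,0,1],[0,0,1],[0,0,1],[0,0,1],[0,0,1],[0,0,1]]' --translation '[[0,0,0],[0,0,0],[0,0,0],[0,0,0],[0,0,0],[0,0,0],[0,0,0],[0,0,0],[0,0,0],[0,0,0]]' --jaw '[0.3,0.3,0.3,0.3,0.3,0.3,0.3,0.3,0.3,0.3]'

```text
clock: 15.9
position: [0.5992, -0.0429, 0.1516]
ee_rot: [0.903, 0.43, -0.0, -0.001]
ft_force: [-4.5, 1.6, 9.7]
grip_width: 0.432
grasp_force: 39.7
```

Request:
jog_arm --dr '[[0,0,1],[0,0,1],[0,0,1],[0,0,1],[0,0,1],[0,0,1],[0,0,1],[0,0,1],[0,0,1],[0,0,1]]' --translation '[[0,0,0],[0,0,0],[0,0,0],[0,0,0],[0,0,0],[0,0,0],[0,0,0],[0,0,0],[0,0,0],[0,0,0]]' --jaw '[0.3,0.3,0.3,0.3,0.3,0.3,0.3,0.3,0.3,0.3]'

```text
clock: 16.9
position: [0.5992, -0.0428, 0.1515]
ee_rot: [0.995, 0.096, -0.0, -0.001]
ft_force: [-5.0, 1.5, 9.9]
grip_width: 0.435
grasp_force: 39.7
```

```bash
python3 - <<'E'
from look import *
o=manip.get_obs(); go(T[0],T[1],.151,T[2],o); print(o["torque"],o["joint_pos"])
E
```

```text
t 16.9 pos [ 0.5992 -0.0428  0.1515] phi -2.9502 j7 -1.1 F [-5.   1.5  9.9] w 0.435 gf 39.7
 shift-now [-0.02  0.05  0.02] shift-after-turn [ 0.   -0.06  0.02] turn [ -0.02  -0.03 -40.02]
[0.489  1.3138 0.1382] [-0.6856  0.4455  0.8806  1.6668 -0.3655  1.2043 -1.0986]
```

Request:
jog_arm --dr '[[0,0,1],[0,0,1],[0,0,1],[0,0,1],[0,0,1],[0,0,1],[0,0,1],[0,0,1],[0,0,1],[0,0,1]]' --translation '[[0,0,0],[0,0,0],[0,0,0],[0,0,0],[0,0,0],[0,0,0],[0,0,0],[0,0,0],[0,0,0],[0,0,0]]' --jaw '[0.3,0.3,0.3,0.3,0.3,0.3,0.3,0.3,0.3,0.3]'

```text
clock: 17.9
position: [0.5993, -0.0426, 0.1515]
ee_rot: [0.968, -0.251, -0.001, -0.001]
ft_force: [-5.8, 2.4, 10.3]
grip_width: 0.433
grasp_force: 39.8
```

```bash
python3 - <<'E'
from look import *
o=manip.get_obs(); go(T[0],T[1],.151,T[2],o); print(o["torque"],o["joint_pos"])
E
```

```text
t 17.9 pos [ 0.5993 -0.0426  0.1515] phi 2.635 j7 -1.72 F [-5.8  2.4 10.3] w 0.433 gf 39.8
 shift-now [0.02 0.06 0.02] shift-after-turn [ 0.   -0.06  0.02] turn [ 0.03  0.03 39.98]
[0.5324 1.2202 0.0753] [-0.7808  0.511   1.033   1.6705 -0.4638  1.2293 -1.7207]
```

Request:
jog_arm --dr '[[0,0,1],[0,0,1],[0,0,1],[0,0,1],[0,0,1]]' --translation '[[0,0,0],[0,0,0],[0,0,0],[0,0,0],[0,0,0]]' --jaw '[0.3,0.3,0.3,0.3,0.3]'

```text
clock: 18.4
position: [0.5994, -0.0426, 0.1515]
ee_rot: [0.91, -0.415, -0.001, -0.001]
ft_force: [-4.6, 2.4, 11.3]
grip_width: 0.429
grasp_force: 39.8
```

```bash
python3 - <<'E'
from look import *
o=manip.get_obs(); print(o["torque"],o["tau"][6],o["joint_pos"])
E
```

```text
[0.5621 1.1153 0.0883] 1.1681108549237251 [-0.8232  0.5543  1.1104  1.672  -0.522   1.2479 -2.0256]
```

Request:
jog_arm --dr '[[0,0,-1],[0,0,-1],[0,0,-1],[0,0,-1],[0,0,-1],[0,0,-1],[0,0,-1],[0,0,-1],[0,0,-1],[0,0,-1]]' --translation '[[0,0,0],[0,0,0],[0,0,0],[0,0,0],[0,0,0],[0,0,0],[0,0,0],[0,0,0],[0,0,0],[0,0,0]]' --jaw '[0.3,0.3,0.3,0.3,0.3,0.3,0.3,0.3,0.3,0.3]'

```text
clock: 19.4
position: [0.5993, -0.0427, 0.1515]
ee_rot: [0.997, -0.076, -0.0, -0.001]
ft_force: [-5.1, 2.0, 10.3]
grip_width: 0.437
grasp_force: 39.9
```

```bash
python3 - <<'E'
from look import *
o=manip.get_obs(); print(o["torque"],o["tau"][6],o["joint_pos"])
E
```

```text
[ 0.6424  1.2202 -0.0091] -1.2412519007921219 [-0.7326  0.4739  0.9533  1.6687 -0.4099  1.2146 -1.4075]
```

Request:
jog_arm --dr '[[0,0,-1],[0,0,-1],[0,0,-1],[0,0,-1],[0,0,-1],[0,0,-1],[0,0,-1],[0,0,-1],[0,0,-1],[0,0,-1]]' --translation '[[0,0,0],[0,0,0],[0,0,0],[0,0,0],[0,0,0],[0,0,0],[0,0,0],[0,0,0],[0,0,0],[0,0,0]]' --jaw '[0.3,0.3,0.3,0.3,0.3,0.3,0.3,0.3,0.3,0.3]'

```text
clock: 20.4
position: [0.5992, -0.0429, 0.1515]
ee_rot: [0.963, 0.27, -0.0, -0.001]
ft_force: [-4.8, 1.9, 10.0]
grip_width: 0.434
grasp_force: 39.8
```

Request:
jog_arm --dr '[[0,0,-1],[0,0,-1],[0,0,-1],[0,0,-1],[0,0,-1],[0,0,-1],[0,0,-1],[0,0,-1],[0,0,-1],[0,0,-1]]' --translation '[[0,0,0],[0,0,0],[0,0,0],[0,0,0],[0,0,0],[0,0,0],[0,0,0],[0,0,0],[0,0,0],[0,0,0]]' --jaw '[0.3,0.3,0.3,0.3,0.3,0.3,0.3,0.3,0.3,0.3]'

```text
clock: 21.4
position: [0.5993, -0.0431, 0.1515]
ee_rot: [0.813, 0.583, 0.0, -0.001]
ft_force: [-4.6, 0.3, 9.0]
grip_width: 0.429
grasp_force: 39.7
```

Request:
jog_arm --dr '[[0,0,0],[0,0,0],[0,0,0],[0,0,0],[0,0,0],[0,0,0],[0,0,-1],[0,0,-1],[0,0,-1],[0,0,-1]]' --translation '[[0,0,0],[0,0,0],[0,0,0],[0,0,-0.8],[0,0,-0.8],[0,0,-0.8],[0,0,0],[0,0,0],[0,0,0],[0,0,0]]' --jaw '[0.75,0.75,0.75,0.75,0.75,0.75,0.6,0.5,0.5,0.5]'

```text
clock: 22.4
position: [0.5992, -0.0432, 0.2098]
ee_rot: [0.724, 0.69, -0.001, -0.0]
ft_force: [0.3, 0.3, -0.5]
grip_width: 0.504
grasp_force: 0.0
```

Request:
jog_arm --dr '[[0,0,-1],[0,0,-1],[0,0,-1],[0,0,-1],[0,0,-1],[0,0,-1],[0,0,-1],[0,0,-1],[0,0,-1],[0,0,-1]]' --translation '[[0,0,0],[0,0,0],[0,0,0],[0,0,0],[0,0,0],[0,0,0],[0,0,0],[0,0,0],[0,0,0],[0,0,0]]' --jaw '[0.5,0.5,0.5,0.5,0.5,0.5,0.5,0.5,0.5,0.5]'

```text
clock: 23.4
position: [0.5991, -0.0433, 0.2097]
ee_rot: [0.445, 0.896, -0.001, -0.001]
ft_force: [-0.3, 0.1, 1.1]
grip_width: 0.5
grasp_force: 0.0
```

Request:
jog_arm --dr '[[0,0,-1],[0,0,-1],[0,0,-1],[0,0,-1],[0,0,-1],[0,0,-1],[0,0,-1],[0,0,-1],[0,0,-1],[0,0,-1]]' --translation '[[0,0,0],[0,0,0],[0,0,0],[0,0,0],[0,0,0],[0,0,0],[0,0,0],[0,0,0],[0,0,0],[0,0,0]]' --jaw '[0.5,0.5,0.5,0.5,0.5,0.5,0.5,0.5,0.5,0.5]'

```text
clock: 24.4
position: [0.5991, -0.0433, 0.2097]
ee_rot: [0.112, 0.994, -0.0, -0.001]
ft_force: [-0.2, -0.5, -0.5]
grip_width: 0.498
grasp_force: 0.0
```

```bash
python3 - <<'E'
from look import *
o=manip.get_obs(); go(*at(T,-.0865),.0225,T[2],o)
E
```

```text
t 24.4 pos [ 0.5991 -0.0433  0.2097] phi -0.2235 j7 1.44 F [-0.2 -0.5 -0.5] w 0.498 gf 0.0
 shift-now [ 3.44 -0.26  7.49] shift-after-turn [ 3.46 -0.04  7.49] turn [-0.01 -0.02 -0.97]
```

Request:
jog_arm --dr '[[0,0,-0.97],[0,0,0],[0,0,0],[0,0,0],[0,0,0],[0,0,0],[0,0,0],[0,0,0],[0,0,0],[0,0,0]]' --translation '[[0,0,0],[0.9,0,0],[0.9,0,0],[0.9,0,0],[0.76,0,0],[0,0,0],[0,0,1],[0,0,1],[0,0,1],[0,0,1]]' --jaw '[0.4,0.4,0.4,0.4,0.4,0.4,0.4,0.4,0.4,0.4]'

```text
clock: 25.4
position: [0.5141, -0.0299, 0.1091]
ee_rot: [0.079, 0.997, -0.0, -0.0]
ft_force: [-0.4, 0.1, 0.2]
grip_width: 0.392
grasp_force: 0.0
```

```bash
sed -i 's/^T=.*;/T=(.5992,-.0434,-.156);/' go.py; python3 - <<'E'
from look import *
o=manip.get_obs(); go(*at(T,-.0865),.0225,T[2],o)
E
```

```text
t 25.4 pos [ 0.5141 -0.0299  0.1091] phi -0.1584 j7 1.46 F [-0.4  0.1  0.2] w 0.392 gf 0.0
 shift-now [ 0.01 -0.    3.46] shift-after-turn [ 0.01 -0.01  3.46] turn [-0.01 -0.01 -0.03]
```

Request:
jog_arm --dr '[[0,0,0],[0,0,0],[0,0,0],[0,0,0],[0,0,0],[0,0,0]]' --translation '[[0,0,1],[0,0,1],[0,0,0.9],[0,0,0.54],[0,0,0],[0,0,0]]' --jaw '[0.4,0.4,0.4,0.4,0.4,0.4]'

```text
clock: 26.0
position: [0.514, -0.0299, 0.0245]
ee_rot: [0.079, 0.997, -0.0, -0.001]
ft_force: [0.8, -0.5, 0.3]
grip_width: 0.401
grasp_force: 0.0
```

Request:
jog_arm --dr '[[0,0,0],[0,0,0],[0,0,0],[0,0,0],[0,0,0],[0,0,0]]' --translation '[[0,0,0],[0,0,0],[0,0,0],[0,0,0],[0,0,0],[0,0,-0.1]]' --jaw '[0.1,0.1,0.1,0.1,0.1,0.1]'

```text
clock: 26.6
position: [0.5137, -0.0297, 0.0271]
ee_rot: [0.079, 0.997, -0.0, -0.0]
ft_force: [-0.1, -0.1, -0.0]
grip_width: 0.191
grasp_force: 39.0
```

```bash
python3 - <<'E'
from look import *
o=manip.get_obs(); go(*at(T,-.0865),.0225,T[2],o)
E
```

```text
t 26.6 pos [ 0.5137 -0.0297  0.0271] phi -0.1577 j7 1.51 F [-0.1 -0.1 -0. ] w 0.191 gf 39.0
 shift-now [-0.   -0.01  0.18] shift-after-turn [-0.   -0.01  0.18] turn [-0.   -0.01 -0.02]
```

Request:
jog_arm --dr '[[0,0,0],[0,0,0],[0,0,0],[0,0,0],[0,0,0],[0,0,0],[0,0,0],[0,0,0]]' --translation '[[0.5,0,0],[0.8,0,0],[0.8,0,0],[0.8,0,0],[0.3,0,-0.5],[0,0,-0.7],[0,0,-0.7],[0,0,0]]' --jaw '[0.1,0.1,0.1,0.1,0.1,0.1,0.1,0.1]'

```text
clock: 27.4
position: [0.436, -0.017, 0.0763]
ee_rot: [0.079, 0.997, 0.001, 0.001]
ft_force: [0.7, 0.2, -0.6]
grip_width: 0.189
grasp_force: 39.0
```

```bash
python3 - <<'E'
from look import *
o=manip.get_obs(); go(*at(K,-.211,-.0395),.04,K[2],o)
E
```

```text
t 27.4 pos [ 0.436  -0.017   0.0763] phi -0.1576 j7 1.38 F [ 0.7  0.2 -0.6] w 0.189 gf 39.0
 shift-now [-1.57 -7.78  1.45] shift-after-turn [-6.08 -5.09  1.45] turn [0.03 0.03 9.66]
```

Request:
jog_arm --dr '[[0,0,0],[0,0,0],[0,0,0],[0,0,0],[0,0,0],[0,0,0],[0,0,0],[0,0,0],[0,0,0.97],[0,0,0.97]]' --translation '[[-0.2,-1,0],[-0.2,-1,0],[-0.2,-1,0],[-0.2,-1,0],[-0.2,-1,0],[-0.2,-1,0],[-0.2,-1,0],[-0.17,-0.78,0],[0,0,0],[0,0,0]]' --jaw '[0.1,0.1,0.1,0.1,0.1,0.1,0.1,0.1,0.1,0.1]'

```text
clock: 28.4
position: [0.4422, -0.2162, 0.0735]
ee_rot: [0.148, 0.989, -0.0, -0.001]
ft_force: [0.1, 0.9, -0.7]
grip_width: 0.184
grasp_force: 39.1
```

Request:
jog_arm --dr '[[0,0,0.97],[0,0,0.97],[0,0,0.97],[0,0,0.97],[0,0,0.97],[0,0,0.97],[0,0,0.97],[0,0,0.93],[0,0,0]]' --translation '[[0,0,0],[0,0,0],[0,0,0],[0,0,0],[0,0,0.7],[0,0,0.7],[0,0,0],[0,0,0],[0,0,0]]' --jaw '[0.1,0.1,0.1,0.1,0.1,0.1,0.1,0.1,0.1]'

```text
clock: 29.3
position: [0.4423, -0.2154, 0.0386]
ee_rot: [0.405, 0.915, -0.001, -0.001]
ft_force: [-0.7, -0.3, -0.2]
grip_width: 0.191
grasp_force: 39.1
```

```bash
python3 - <<'E'
from look import *
o=manip.get_obs(); go(*at(K,-.211,-.0395),.012,K[2],o); p=o["position"]
f=-Ro.from_quat(o["ee_rot"]).as_matrix()[:,0]; phi=np.arctan2(f[1],f[0])
b=at((p[0],p[1],phi),.056); print("expect",b,phi)
c,B=seeb("n5",18,[b[0],b[1],phi,p[2]+.0005],m=4)
for k in("top","scene"): print("case",k,fit([c[k]],CASE,[*K,0],m=3))
v=[cv2.resize(c[n]["color"][a:b_,d:e,::-1],(600,300),interpolation=cv2.INTER_CUBIC) for n,(a,b_,d,e) in dict(top=(150,240,310,490),scene=(200,290,190,370)).items()]
cv2.imwrite("pics/v5.png",np.vstack(v))
E
```

```text
t 29.3 pos [ 0.4423 -0.2154  0.0386] phi -0.8329 j7 1.29 F [-0.7 -0.3 -0.2] w 0.191 gf 39.1
 shift-now [-0.05  0.07  1.06] shift-after-turn [-0.05  0.07  1.06] turn [-0.03 -0.02 -0.01]
expect [ 0.48   -0.2568] -0.8329227988148851
['top'] [ 0.4792 -0.2653 -0.7441  0.0391] 896.2
['scene'] [ 0.4842 -0.2649 -0.8532  0.0391] 42.5
case top (array([ 0.6172, -0.3437, -0.8367,  0.    ]), np.float64(77.9375))
case scene (array([ 0.6135, -0.3452, -0.8341,  0.    ]), np.float64(61.0))
```

View pics/v5.png

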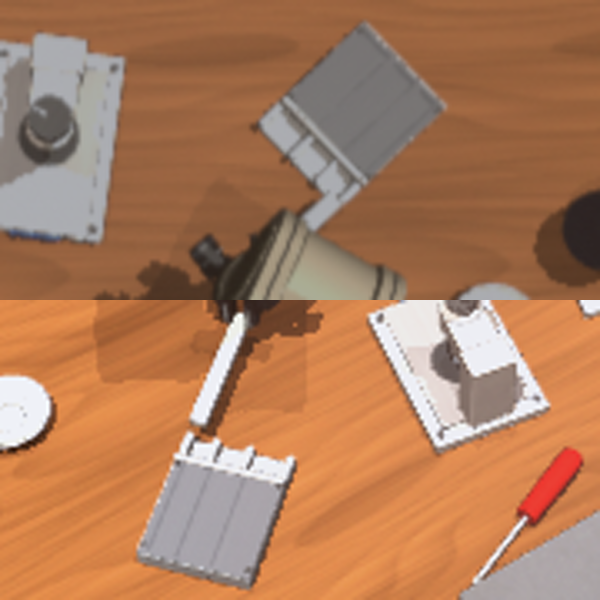

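```bash
sed -i 's/ K=.*/ K=(.6155,-.3437,-.8345)/' go.py; cat >> look.py <<'E'
BIAS=dict(top=np.array([.0016,-.0002]),scene=np.array([-.0018,-.0014]))
def head(c,w,zoff,z0=-15,ks=("scene",),frm=K,gx=.056):
    o=manip.get_obs(); p=o["position"]; f=-Ro.from_quat(o["ee_rot"]).as_matrix()[:,0]; phi=np.arctan2(f[1],f[0])
    b=at((p[0],p[1],phi),gx); parts=[box(z0,70,-w/2,w/2,-5,5)]
    for k in ks:
        q,e=fit([c[k]],parts,[b[0],b[1],phi,p[2]+zoff],m=4); t=q[:2]-BIAS[k]; d=t-np.array(frm[:2]); C,S_=np.cos(frm[2]),np.sin(frm[2])
        h=at((t[0],t[1],q[2]),.07)-p[:2]
        print(k,"bar centre",t,"yaw",q[2]-frm[2],"err",round(e,1),"frame xy",np.array([C*d[0]+S_*d[1],-S_*d[0]+C*d[1]]),"tcp->head",np.linalg.norm(h))
    go(*at(frm,0,0),.03,frm[2],o)
E
python3 - <<'E'
from look import *
c={}
for n in("top","scene"):
    c[n]=dict(np.load(f"pics/{n}.npz")); c[n]["color"]=cv2.imread(f"pics/n5_{n}.png")[:,:,::-1]
for z in(-15,10): head(c,18,.0005,z)
head(c,18,.0005,30,ks=("top",))
E
```

```text
scene bar centre [ 0.4838 -0.2607] yaw -0.021667524984033903 err 56.2 frame xy [-0.1499 -0.0419] tcp->head 0.13126714729354824
t 29.4 pos [ 0.4425 -0.2154  0.0389] phi -0.8299 j7 1.29 F [ 0.2 -0.1  0.6] w 0.189 gf 39.1
 shift-now [-8.46  1.64  0.34] shift-after-turn [-8.45  1.68  0.35] turn [-0.02 -0.02  0.07]
scene bar centre [ 0.4746 -0.25  ] yaw -0.024941448167421276 err 54.7 frame xy [-0.164  -0.0415] tcp->head 0.11716897495917018
t 29.4 pos [ 0.4425 -0.2154  0.0389] phi -0.8299 j7 1.29 F [ 0.2 -0.1  0.6] w 0.189 gf 39.1
 shift-now [-8.46  1.64  0.34] shift-after-turn [-8.45  1.68  0.35] turn [-0.02 -0.02  0.07]
top bar centre [ 0.4704 -0.2465] yaw -0.04249271201127314 err 207.2 frame xy [-0.1695 -0.0423] tcp->head 0.11171941932225835
t 29.4 pos [ 0.4425 -0.2154  0.0389] phi -0.8299 j7 1.29 F [ 0.2 -0.1  0.6] w 0.189 gf 39.1
 shift-now [-8.46  1.64  0.34] shift-after-turn [-8.45  1.68  0.35] turn [-0.02 -0.02  0.07]
```

The view shows the bar's head just in front of the narrow channel, at about (305,215) in the upper crop and (200,425) in the lower one. I'll correct the sideways offset, lower it and enter slowly.

```bash
python3 - <<'E'
from look import *
go(*at(K,-.211,-.0395),.0118,K[2])
E
```

```text
t 29.4 pos [ 0.4425 -0.2154  0.0389] phi -0.8299 j7 1.29 F [ 0.2 -0.1  0.6] w 0.189 gf 39.1
 shift-now [-0.01  0.1   1.08] shift-after-turn [-0.01  0.1   1.08] turn [-0.02 -0.02  0.07]
```

Request:
jog_arm --dr '[[-0.02,-0.02,0.07],[0,0,0],[0,0,0],[0,0,0],[0,0,0]]' --translation '[[0,0.1,0],[0,0,0.6],[0,0,0.48],[0,0,0],[0,0,0]]' --jaw '[0.1,0.1,0.1,0.1,0.1]'

```text
clock: 29.9
position: [0.4443, -0.2139, 0.012]
ee_rot: [0.406, 0.914, -0.0, -0.0]
ft_force: [0.3, -0.0, -0.8]
grip_width: 0.191
grasp_force: 39.1
```

```bash
python3 - <<'E'
from look import *
go(*at(K,-.211,-.0395),.0118,K[2])
E
```

```text
t 29.9 pos [ 0.4443 -0.2139  0.012 ] phi -0.8369 j7 1.32 F [ 0.3 -0.  -0.8] w 0.191 gf 39.1
 shift-now [-0.01  0.01  0.01] shift-after-turn [-0.01  0.01  0.01] turn [-0.01 -0.   -0.03]
```

Request:
jog_arm --dr '[[0,0,0],[0,0,0],[0,0,0],[0,0,0],[0,0,0],[0,0,0]]' --translation '[[-0.3,0,0],[-0.3,0,0],[-0.3,0,0],[-0.3,0,0],[0,0,0],[0,0,0]]' --jaw '[0.1,0.1,0.1,0.1,0.1,0.1]'

```text
clock: 30.5
position: [0.465, -0.2365, 0.0123]
ee_rot: [0.406, 0.914, -0.0, 0.001]
ft_force: [1.4, -0.2, -0.6]
grip_width: 0.193
grasp_force: 39.1
```

Request:
jog_arm --dr '[[0,0,0],[0,0,0],[0,0,0],[0,0,0],[0,0,0]]' --translation '[[-0.3,0,0],[-0.3,0,0],[-0.3,0,0],[-0.3,0,0],[0,0,0]]' --jaw '[0.1,0.1,0.1,0.1,0.1]'

```text
clock: 31.0
position: [0.4855, -0.2595, 0.0122]
ee_rot: [0.407, 0.914, -0.0, 0.001]
ft_force: [2.1, 0.5, 0.5]
grip_width: 0.189
grasp_force: 39.1
```

```bash
python3 - <<'E'
from look import *
go(*at(K,-.090,-.0395),.0118,K[2])
c=shoot(optics,"n6")
v=[cv2.resize(c[n]["color"][a:b_,d:e,::-1],(600,300),interpolation=cv2.INTER_CUBIC) for n,(a,b_,d,e) in dict(top=(165,225,360,480),scene=(230,290,220,340)).items()]
cv2.imwrite("pics/v6.png",np.vstack(v))
E
```

```text
t 31.0 pos [ 0.4855 -0.2595  0.0122] phi -0.8373 j7 1.41 F [2.1 0.5 0.5] w 0.189 gf 39.1
 shift-now [-2.39  0.02  0.02] shift-after-turn [-2.39  0.01  0.02] turn [-0.    0.02 -0.04]
```

View pics/v6.png

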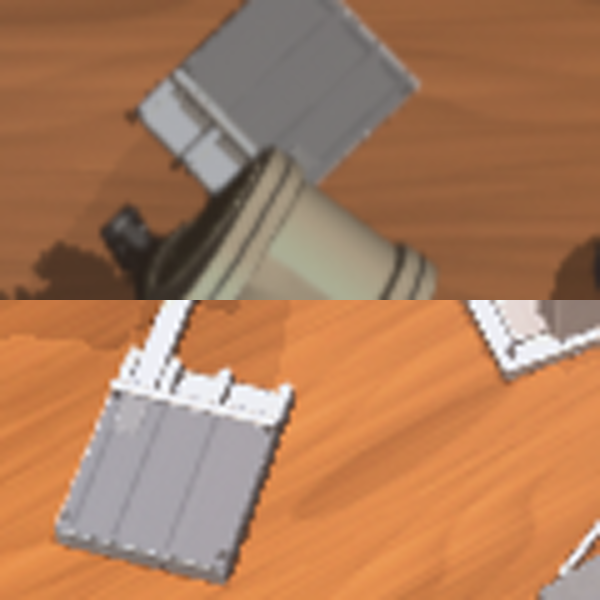

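The bar is inside the narrow channel and shows under the cover at about (130,410) in the lower crop, with almost no force. I'll keep pushing.

Request:
jog_arm --dr '[[0,0,0],[0,0,0],[0,0,0],[0,0,0],[0,0,0],[0,0,0],[0,0,0]]' --translation '[[-0.4,0,0],[-0.4,0,0],[-0.4,0,0],[-0.4,0,0],[-0.4,0,0],[-0.35,0,0],[0,0,0]]' --jaw '[0.1,0.1,0.1,0.1,0.1,0.1,0.1]'

```text
clock: 31.8
position: [0.5248, -0.3033, 0.0122]
ee_rot: [0.407, 0.914, -0.0, 0.001]
ft_force: [2.3, 1.1, -0.1]
grip_width: 0.192
grasp_force: 39.1
```

Request:
jog_arm --dr '[[0,0,0],[0,0,0],[0,0,0],[0,0,0],[0,0,0],[0,0,0],[0,0,0]]' --translation '[[0,0,0],[0,0,0],[0,0,0],[0.5,0,0],[1,0,0],[0.5,0,0],[0,0,0]]' --jaw '[0.35,0.35,0.35,0.35,0.35,0.2,0]'

```text
clock: 32.5
position: [0.4897, -0.2634, 0.0121]
ee_rot: [0.406, 0.914, 0.0, -0.0]
ft_force: [0.2, 0.4, 0.6]
grip_width: 0.04
grasp_force: 0.0
```

```bash
python3 - <<'E'
from look import *
go(*at(K,-.090,-.0395),.012,K[2])
E
```

```text
t 32.5 pos [ 0.4897 -0.2634  0.0121] phi -0.836 j7 1.42 F [0.2 0.4 0.6] w 0.04 gf 0.0
 shift-now [-2.16 -0.01  0.  ] shift-after-turn [-2.16 -0.01  0.  ] turn [ 0.01 -0.01 -0.02]
```

Request:
jog_arm --dr '[[0,0,0],[0,0,0],[0,0,0],[0,0,0],[0,0,0],[0,0,0],[0,0,0],[0,0,0],[0,0,0],[0,0,0]]' --translation '[[0,0,0.12],[-0.4,0,0],[-0.4,0,0],[-0.3,0,0],[-0.3,0,0],[-0.3,0,0],[-0.2,0,0],[-0.2,0,0],[-0.1,0,0],[0,0,0]]' --jaw '[0,0,0,0,0,0,0,0,0,0]'

```text
clock: 33.5
position: [0.5272, -0.3055, 0.009]
ee_rot: [0.406, 0.914, 0.0, -0.0]
ft_force: [-1.3, 1.2, -0.1]
grip_width: -0.001
grasp_force: 0.6
```

```bash
python3 - <<'E'
from look import *
go(*at(K,-.086,-.0395),.009,K[2])
E
```

```text
t 33.5 pos [ 0.5272 -0.3055  0.009 ] phi -0.8368 j7 1.47 F [-1.3  1.2 -0.1] w -0.001 gf 0.6
 shift-now [-0.06  0.01 -0.  ] shift-after-turn [-0.06  0.01 -0.  ] turn [-0.   -0.01 -0.03]
```

Request:
jog_arm --dr '[[0,0,0],[0,0,0],[0,0,0]]' --translation '[[-0.1,0,0],[0,0,0],[0,0,0]]' --jaw '[0,0,0]'

```text
clock: 33.8
position: [0.5274, -0.3056, 0.0087]
ee_rot: [0.406, 0.914, 0.001, -0.002]
ft_force: [-8.9, 7.7, 6.9]
grip_width: -0.001
grasp_force: 5.8
```

Request:
jog_arm --dr '[[0,0,0],[0,0,0],[0,0,0]]' --translation '[[-0.08,0,0],[0,0,0],[0,0,0]]' --jaw '[0,0,0]'

```text
clock: 34.1
position: [0.5276, -0.3056, 0.0083]
ee_rot: [0.406, 0.914, 0.002, -0.004]
ft_force: [-14.7, 13.8, 13.8]
grip_width: 0.003
grasp_force: 10.0
```

Request:
jog_arm --dr '[[0,0,0],[0,0,0],[0,0,0]]' --translation '[[-0.08,0,0],[0,0,0],[0,0,0]]' --jaw '[0,0,0]'

```text
clock: 34.4
position: [0.5277, -0.3056, 0.0079]
ee_rot: [0.406, 0.914, 0.002, -0.006]
ft_force: [-19.8, 19.7, 17.5]
grip_width: 0.002
grasp_force: 14.0
```

```bash
python3 - <<'E'
from look import *
go(*at(K,-.086,-.0395),.009,K[2])
E
```

```text
t 34.4 pos [ 0.5277 -0.3056  0.0079] phi -0.8358 j7 1.47 F [-19.8  19.7  17.5] w 0.002 gf 14.0
 shift-now [-0.05 -0.   -0.05] shift-after-turn [-0.05 -0.   -0.05] turn [-0.01 -0.18 -0.02]
```

The finger has stopped against the case front or the bar. I'll back off, check the tail and locate the other bars again.

Request:
jog_arm --dr '[[0,0,0],[0,0,0],[0,0,0],[0,0,0],[0,0,0],[0,0,0],[0,0,0],[0,0,0],[0,0,0],[0,0,0]]' --translation '[[0.26,0,0],[0.8,0,0],[0.8,0,-0.5],[0.8,0,-0.7],[0.6,1,-0.7],[0,1,0],[0,1,0],[0,1,0],[0,1,0],[0,0,0]]' --jaw '[0,0,0,0,0,0,0,0,0,0]'

```text
clock: 35.4
position: [0.5727, -0.1627, 0.0567]
ee_rot: [0.404, 0.915, 0.001, 0.001]
ft_force: [0.1, 0.0, 1.0]
grip_width: -0.0
grasp_force: 0.0
```

```bash
python3 - <<'E'
from look import *
c=shoot(optics,"n7"); o=manip.get_obs()
for nm,w,p in(("middle",25,[.5547,.1381,-.243,.005]),("wide",32,[.5572,.3577,.078,.005])):
    for k in("top","scene"):
        q,e=fit([c[k]],bar(w),p,m=6); q[:2]-=BIAS[k]; print(nm,k,q,round(e,1))
go(*at((.5552,.1388,-.243),-.056),.06,-.243,o)
v=[cv2.resize(c[n]["color"][a:b_,d:e,::-1],(600,300),interpolation=cv2.INTER_CUBIC) for n,(a,b_,d,e) in dict(top=(165,225,360,480),scene=(230,290,220,340)).items()]
cv2.imwrite("pics/v7.png",np.vstack(v))
E
```

```text
middle top [ 0.5536  0.1389 -0.2445  0.005 ] 11.6
middle scene [ 0.5546  0.1393 -0.2468  0.005 ] 14.9
wide top [0.5562 0.3587 0.0796 0.005 ] 11.2
wide scene [0.5583 0.3585 0.07   0.005 ] 41.0
t 35.5 pos [ 0.5702 -0.1661  0.0566] phi -0.8358 j7 1.18 F [-0.6 -0.5 -0.3] w -0.0 gf 0.0
 shift-now [11.31  6.48 -0.15] shift-after-turn [ 5.76 11.69 -0.14] turn [-0.    0.02 -8.49]
```

View pics/v7.png

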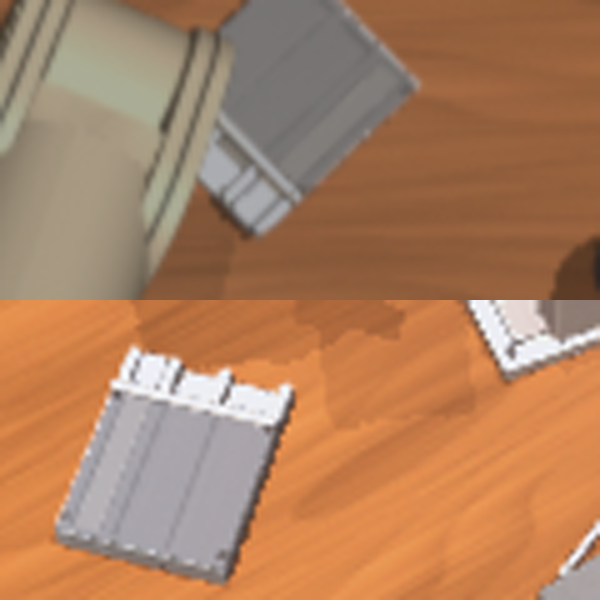

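The narrow bar lies home in its channel, with its tail flush at about (148,352) in the lower crop. The middle and wide bars have not moved, so the middle bar is next.

Request:
jog_arm --dr '[[0,0,-0.95],[0,0,-0.95],[0,0,-0.95],[0,0,-0.95],[0,0,-0.95],[0,0,-0.95],[0,0,-0.95],[0,0,-0.95],[0,0,-0.87],[0,0,0]]' --translation '[[0,0,0],[0,0,0],[0,0,0],[0,0,0],[0,0,0],[0,0,0],[0,0,0],[0,0,0],[0,0,0],[1,0,0]]' --jaw '[0.45,0.45,0.45,0.45,0.45,0.45,0.45,0.45,0.45,0.45]'

```text
clock: 36.5
position: [0.5466, -0.1618, 0.057]
ee_rot: [0.122, 0.993, -0.001, 0.001]
ft_force: [-0.8, -0.7, 0.8]
grip_width: 0.449
grasp_force: 0.0
```

Request:
jog_arm --dr '[[0,0,0],[0,0,0],[0,0,0],[0,0,0],[0,0,0],[0,0,0],[0,0,0],[0,0,0],[0,0,0],[0,0,0]]' --translation '[[1,0,0],[1,0,0],[1,0,0],[1,0,0],[0.7,1,0],[0,1,0],[0,1,0],[0,1,0],[0,1,0],[0,1,0]]' --jaw '[0.45,0.45,0.45,0.45,0.45,0.45,0.45,0.45,0.45,0.45]'

```text
clock: 37.5
position: [0.4681, 0.0137, 0.0567]
ee_rot: [0.123, 0.992, -0.0, 0.0]
ft_force: [0.6, -0.2, 0.4]
grip_width: 0.451
grasp_force: 0.0
```

Request:
jog_arm --dr '[[0,0,0],[0,0,0],[0,0,0],[0,0,0],[0,0,0],[0,0,0],[0,0,0]]' --translation '[[0,1,0],[0,1,0],[0,1,0],[0,1,0],[0,1,0],[0,0,0],[0,0,0]]' --jaw '[0.45,0.45,0.45,0.45,0.45,0.45,0.45]'

```text
clock: 38.2
position: [0.4985, 0.1341, 0.0565]
ee_rot: [0.123, 0.992, -0.0, 0.0]
ft_force: [0.6, -1.2, 0.6]
grip_width: 0.447
grasp_force: 0.0
```

```bash
python3 - <<'E'
from look import *
go(*at((.5541,.1391,-.2457),-.056),.001,-.2457)
E
```

```text
t 38.2 pos [0.4985 0.1341 0.0565] phi -0.246 j7 1.06 F [ 0.6 -1.2  0.6] w 0.447 gf 0.0
 shift-now [0.13 0.74 2.22] shift-after-turn [0.13 0.73 2.22] turn [-0.01  0.01 -0.  ]
```

Request:
jog_arm --dr '[[0,0,0],[0,0,0],[0,0,0],[0,0,0],[0,0,0],[0,0,0],[0,0,0]]' --translation '[[0.13,0.73,0],[0,0,0],[0,0,1],[0,0,0.7],[0,0,0.5],[0,0,0],[0,0,0]]' --jaw '[0.45,0.45,0.45,0.45,0.45,0.45,0.45]'

```text
clock: 38.9
position: [0.5001, 0.1529, 0.0019]
ee_rot: [0.123, 0.992, -0.0, 0.0]
ft_force: [-0.8, -0.0, 0.6]
grip_width: 0.453
grasp_force: 0.0
```

Request:
jog_arm --dr '[[0,0,0],[0,0,0],[0,0,0],[0,0,0],[0,0,0],[0,0,0]]' --translation '[[0,0,0],[0,0,0],[0,0,0],[0,0,0],[0,0,0],[0,0,0]]' --jaw '[0.15,0.15,0.15,0.15,0.15,0.15]'

```text
clock: 39.5
position: [0.5006, 0.1537, 0.0026]
ee_rot: [0.123, 0.992, 0.0, 0.001]
ft_force: [-1.0, -1.3, 7.3]
grip_width: 0.274
grasp_force: 40.0
```

Request:
jog_arm --dr '[[0,0,0],[0,0,0],[0,0,0],[0,0,0]]' --translation '[[0,0,-0.5],[0,0,-1],[0,0,-0.8],[0,0,0]]' --jaw '[0.15,0.15,0.15,0.15]'

```text
clock: 39.9
position: [0.5017, 0.1544, 0.0625]
ee_rot: [0.123, 0.992, 0.001, 0.002]
ft_force: [0.3, -0.3, -0.2]
grip_width: 0.277
grasp_force: 39.3
```

```bash
python3 - <<'E'
from look import *
go(*at(T,-.156),.0265,T[2])
E
```

```text
t 39.9 pos [0.5017 0.1544 0.0625] phi -0.2456 j7 1.02 F [ 0.3 -0.3 -0.2] w 0.277 gf 39.3
 shift-now [ 0.51 -7.29  1.41] shift-after-turn [ 1.16 -7.21  1.44] turn [ 0.04  0.06 -1.28]
```

Request:
jog_arm --dr '[[0.02,0.03,-0.64],[0.02,0.03,-0.64],[0,0,0],[0,0,0],[0,0,0],[0,0,0],[0,0,0],[0,0,0],[0,0,0],[0,0,0]]' --translation '[[0,0,0],[0,0,0],[0.6,-0.9,0],[0.56,-0.9,0],[0,-0.9,0],[0,-0.9,0],[0,-0.9,0],[0,-0.9,0],[0,-0.9,0],[0,-0.91,0]]' --jaw '[0.15,0.15,0.15,0.15,0.15,0.15,0.15,0.15,0.15,0.15]'

```text
clock: 40.9
position: [0.4427, -0.0207, 0.0596]
ee_rot: [0.078, 0.997, -0.001, -0.002]
ft_force: [0.2, 0.3, -0.3]
grip_width: 0.277
grasp_force: 39.4
```

Request:
jog_arm --dr '[[0,0,0],[0,0,0],[0,0,0],[0,0,0]]' --translation '[[0,0,0.8],[0,0,0.64],[0,0,0],[0,0,0]]' --jaw '[0.15,0.15,0.15,0.15]'

```text
clock: 41.3
position: [0.4428, -0.02, 0.0239]
ee_rot: [0.078, 0.997, -0.001, -0.002]
ft_force: [-1.2, 0.4, -0.7]
grip_width: 0.279
grasp_force: 39.4
```

```bash
python3 - <<'E'
from look import *
go(*at(T,-.156),.0255,T[2])
E
```

```text
t 41.3 pos [ 0.4428 -0.02    0.0239] phi -0.1561 j7 1.44 F [-1.2  0.4 -0.7] w 0.279 gf 39.4
 shift-now [-0.08  0.05 -0.07] shift-after-turn [-0.09  0.05 -0.06] turn [-0.04 -0.07 -0.  ]
```

Request:
jog_arm --dr '[[-0.04,-0.07,0],[0,0,0],[0,0,0],[0,0,0],[0,0,0],[0,0,0],[0,0,0],[0,0,0],[0,0,0]]' --translation '[[-0.08,0.05,-0.05],[0,0,0],[-0.5,0,0],[-0.6,0,0],[-0.6,0,0],[-0.6,0,0],[-0.5,0,0],[0,0,0],[0,0,0]]' --jaw '[0.15,0.15,0.15,0.15,0.15,0.15,0.15,0.15,0.15]'

```text
clock: 42.2
position: [0.5145, -0.0301, 0.0248]
ee_rot: [0.078, 0.997, -0.0, 0.0]
ft_force: [-0.2, 0.4, -0.3]
grip_width: 0.279
grasp_force: 39.4
```

```bash
python3 - <<'E'
from look import *
go(*at(T,-.086),.0225,T[2])
E
```

```text
t 42.2 pos [ 0.5145 -0.0301  0.0248] phi -0.1563 j7 1.52 F [-0.2  0.4 -0.3] w 0.279 gf 39.4
 shift-now [0.01 0.   0.09] shift-after-turn [0.01 0.   0.09] turn [-0.    0.01 -0.  ]
```

Set it down, release, rise and go to the ratchet grip.

Request:
jog_arm --dr '[[0,0,0],[0,0,0],[0,0,0],[0,0,0],[0,0,0],[0,0,0],[0,0,0],[0,0,0]]' --translation '[[0,0,0.1],[0,0,0],[0,0,0],[0,0,0],[0,0,0],[0,0,0],[0,0,-0.5],[0,0,-1]]' --jaw '[0.15,0.15,0.15,0.45,0.45,0.45,0.5,0.75]'

```text
clock: 43.0
position: [0.5131, -0.0301, 0.0596]
ee_rot: [0.078, 0.997, -0.001, -0.001]
ft_force: [0.6, 0.5, 0.2]
grip_width: 0.655
grasp_force: 0.0
```

Request:
jog_arm --dr '[[0,0,0],[0,0,0],[0,0,0],[0,0,0],[0,0,0],[0,0,0],[0,0,0],[0,0,0]]' --translation '[[0,0,-1],[0,0,-1],[0,0,-1],[0,0,-1],[0,0,-1],[0,0,-1],[0,0,0],[0,0,0]]' --jaw '[0.75,0.75,0.75,0.75,0.75,0.75,0.75,0.75]'

```text
clock: 43.8
position: [0.5143, -0.03, 0.2108]
ee_rot: [0.078, 0.997, 0.0, 0.001]
ft_force: [0.2, -0.3, -0.4]
grip_width: 0.751
grasp_force: 0.0
```

```bash
python3 - <<'E'
from look import *
go(T[0],T[1],.151,T[2])
E
```

```text
t 43.8 pos [ 0.5143 -0.03    0.2108] phi -0.1563 j7 1.42 F [ 0.2 -0.3 -0.4] w 0.751 gf 0.0
 shift-now [-3.43 -0.    2.4 ] shift-after-turn [-3.44 -0.    2.39] turn [ 0.01  0.03 -0.  ]
```

Request:
jog_arm --dr '[[0,0,0],[0,0,0],[0,0,0],[0,0,0],[0,0,0],[0,0,0],[0,0,0],[0,0,0],[0,0,0],[0,0,0]]' --translation '[[-0.9,0,0],[-0.9,0,0],[-0.9,0,0],[-0.74,0,0],[0,0,0],[0,0,0.8],[0,0,0.8],[0,0,0.8],[0,0,0],[0,0,0]]' --jaw '[0.75,0.75,0.75,0.75,0.75,0.75,0.75,0.75,0.75,0.75]'

```text
clock: 44.8
position: [0.5986, -0.0433, 0.1501]
ee_rot: [0.078, 0.997, -0.0, -0.0]
ft_force: [1.0, -0.0, 1.0]
grip_width: 0.751
grasp_force: 0.0
```

Request:
jog_arm --dr '[[0,0,0],[0,0,0],[0,0,0],[0,0,0],[0,0,0],[0,0,0]]' --translation '[[0,0,0],[0,0,0],[0,0,0],[0,0,0],[0,0,0],[0,0,0]]' --jaw '[0.3,0.3,0.3,0.3,0.3,0.3]'

```text
clock: 45.4
position: [0.5998, -0.043, 0.1514]
ee_rot: [0.078, 0.997, 0.0, 0.001]
ft_force: [-1.6, 2.1, 6.8]
grip_width: 0.436
grasp_force: 39.7
```

Request:
jog_arm --dr '[[0,0,1],[0,0,1],[0,0,1],[0,0,1],[0,0,1],[0,0,1],[0,0,1],[0,0,1],[0,0,1],[0,0,1]]' --translation '[[0,0,0],[0,0,0],[0,0,0],[0,0,0],[0,0,0],[0,0,0],[0,0,0],[0,0,0],[0,0,0],[0,0,0]]' --jaw '[0.3,0.3,0.3,0.3,0.3,0.3,0.3,0.3,0.3,0.3]'

```text
clock: 46.4
position: [0.5996, -0.0432, 0.1514]
ee_rot: [0.415, 0.91, 0.001, 0.001]
ft_force: [-2.4, 1.3, 6.7]
grip_width: 0.431
grasp_force: 40.0
```

Request:
jog_arm --dr '[[0,0,1],[0,0,1],[0,0,1],[0,0,1],[0,0,1],[0,0,1],[0,0,1],[0,0,1],[0,0,1],[0,0,1]]' --translation '[[0,0,0],[0,0,0],[0,0,0],[0,0,0],[0,0,0],[0,0,0],[0,0,0],[0,0,0],[0,0,0],[0,0,0]]' --jaw '[0.3,0.3,0.3,0.3,0.3,0.3,0.3,0.3,0.3,0.3]'

```text
clock: 47.4
position: [0.5994, -0.0432, 0.1514]
ee_rot: [0.702, 0.713, 0.001, 0.0]
ft_force: [-4.6, 0.4, 9.4]
grip_width: 0.432
grasp_force: 40.1
```

```bash
python3 - <<'E'
from look import *
go(T[0],T[1],.151,T[2]); print(manip.get_obs()["torque"])
E
```

```text
t 47.4 pos [ 0.5994 -0.0432  0.1514] phi -1.5551 j7 0.22 F [-4.6  0.4  9.4] w 0.432 gf 40.1
 shift-now [-0.01 -0.01  0.02] shift-after-turn [ 0.01 -0.01  0.02] turn [  0.03   0.01 -20.04]
[0.1535 1.0819 0.0266]
```

Request:
jog_arm --dr '[[0,0,1],[0,0,1],[0,0,1],[0,0,1],[0,0,1],[0,0,1],[0,0,1],[0,0,1],[0,0,1],[0,0,1]]' --translation '[[0,0,0],[0,0,0],[0,0,0],[0,0,0],[0,0,0],[0,0,0],[0,0,0],[0,0,0],[0,0,0],[0,0,0]]' --jaw '[0.3,0.3,0.3,0.3,0.3,0.3,0.3,0.3,0.3,0.3]'

```text
clock: 48.4
position: [0.5992, -0.0431, 0.1513]
ee_rot: [0.903, 0.43, 0.001, -0.0]
ft_force: [-5.2, 1.4, 9.8]
grip_width: 0.437
grasp_force: 40.3
```

Request:
jog_arm --dr '[[0,0,1],[0,0,1],[0,0,1],[0,0,1],[0,0,1],[0,0,1],[0,0,1],[0,0,1],[0,0,1],[0,0,1]]' --translation '[[0,0,0],[0,0,0],[0,0,0],[0,0,0],[0,0,0],[0,0,0],[0,0,0],[0,0,0],[0,0,0],[0,0,0]]' --jaw '[0.3,0.3,0.3,0.3,0.3,0.3,0.3,0.3,0.3,0.3]'

```text
clock: 49.4
position: [0.5992, -0.0429, 0.1514]
ee_rot: [0.995, 0.095, 0.001, -0.001]
ft_force: [-5.8, 1.6, 11.8]
grip_width: 0.434
grasp_force: 40.3
```

```bash
python3 - <<'E'
from look import *
go(T[0],T[1],.151,T[2]); print(manip.get_obs()["torque"])
E
```

```text
t 49.4 pos [ 0.5992 -0.0429  0.1514] phi -2.951 j7 -1.06 F [-5.8  1.6 11.8] w 0.434 gf 40.3
 shift-now [-0.    0.02  0.01] shift-after-turn [-0.   -0.02  0.01] turn [  0.02  -0.03 -40.04]
[0.5314 1.4196 0.068 ]
```

Request:
jog_arm --dr '[[0,0,1],[0,0,1],[0,0,1],[0,0,1],[0,0,1],[0,0,0],[0,0,0]]' --translation '[[0,0,0],[0,0,0],[0,0,0],[0,0,0],[0,0,0],[0,0,0],[0,0,0]]' --jaw '[0.3,0.3,0.3,0.3,0.3,0.3,0.3]'

```text
clock: 50.1
position: [0.5992, -0.0428, 0.1513]
ee_rot: [0.997, -0.078, 0.0, -0.001]
ft_force: [-6.6, 2.6, 12.5]
grip_width: 0.435
grasp_force: 40.5
```

```bash
python3 - <<'E'
from look import *
go(T[0],T[1],.151,T[2]); print(manip.get_obs()["torque"])
E
```

```text
t 50.1 pos [ 0.5992 -0.0428  0.1513] phi 2.9858 j7 -1.36 F [-6.6  2.6 12.5] w 0.435 gf 40.5
 shift-now [0.01 0.02 0.01] shift-after-turn [-0.01 -0.02  0.01] turn [  0.02  -0.03 -45.  ]
[ 0.6648  1.4266 -0.043 ]
```

Request:
jog_arm --dr '[[0,0,-1],[0,0,-1],[0,0,-1],[0,0,-1],[0,0,-1],[0,0,-1],[0,0,-1],[0,0,-1],[0,0,-1],[0,0,-1]]' --translation '[[0,0,0],[0,0,0],[0,0,0],[0,0,0],[0,0,0],[0,0,0],[0,0,0],[0,0,0],[0,0,0],[0,0,0]]' --jaw '[0.3,0.3,0.3,0.3,0.3,0.3,0.3,0.3,0.3,0.3]'

```text
clock: 51.1
position: [0.5992, -0.0429, 0.1514]
ee_rot: [0.963, 0.269, 0.001, -0.0]
ft_force: [-5.8, 2.0, 11.1]
grip_width: 0.436
grasp_force: 40.3
```

Request:
jog_arm --dr '[[0,0,-1],[0,0,-1],[0,0,-1],[0,0,-1],[0,0,-1],[0,0,-1],[0,0,-1],[0,0,-1],[0,0,-1],[0,0,-1]]' --translation '[[0,0,0],[0,0,0],[0,0,0],[0,0,0],[0,0,0],[0,0,0],[0,0,0],[0,0,0],[0,0,0],[0,0,0]]' --jaw '[0.3,0.3,0.3,0.3,0.3,0.3,0.3,0.3,0.3,0.3]'

```text
clock: 52.1
position: [0.5993, -0.0431, 0.1513]
ee_rot: [0.813, 0.582, 0.001, 0.0]
ft_force: [-5.0, 1.6, 9.7]
grip_width: 0.432
grasp_force: 40.2
```

Request:
jog_arm --dr '[[0,0,-1],[0,0,-1],[0,0,-1],[0,0,-1],[0,0,-1],[0,0,-1],[0,0,-1],[0,0,-1],[0,0,-1],[0,0,-1]]' --translation '[[0,0,0],[0,0,0],[0,0,0],[0,0,0],[0,0,0],[0,0,0],[0,0,0],[0,0,0],[0,0,0],[0,0,0]]' --jaw '[0.3,0.3,0.3,0.3,0.3,0.3,0.3,0.3,0.3,0.3]'

```text
clock: 53.1
position: [0.5995, -0.0432, 0.1514]
ee_rot: [0.565, 0.825, 0.001, 0.001]
ft_force: [-4.1, 0.8, 8.7]
grip_width: 0.435
grasp_force: 40.1
```

Request:
jog_arm --dr '[[0,0,0],[0,0,0],[0,0,0],[0,0,0],[0,0,0],[0,0,0],[0,0,-1],[0,0,-1],[0,0,-1],[0,0,-1]]' --translation '[[0,0,0],[0,0,0],[0,0,0],[0,0,-0.8],[0,0,-0.8],[0,0,-0.8],[0,0,0],[0,0,0],[0,0,0],[0,0,0]]' --jaw '[0.75,0.75,0.75,0.75,0.75,0.75,0.6,0.5,0.5,0.5]'

```text
clock: 54.1
position: [0.5991, -0.0433, 0.2099]
ee_rot: [0.445, 0.896, 0.0, 0.0]
ft_force: [0.7, -0.2, -0.0]
grip_width: 0.503
grasp_force: 0.0
```

Request:
jog_arm --dr '[[0,0,-1],[0,0,-1],[0,0,-1],[0,0,-1],[0,0,-1],[0,0,-1],[0,0,-1],[0,0,-1],[0,0,-1],[0,0,-1]]' --translation '[[0,0,0],[0,0,0],[0,0,0],[0,0,0],[0,0,0],[0,0,0],[0,0,0],[0,0,0],[0,0,0],[0,0,0]]' --jaw '[0.5,0.5,0.5,0.5,0.5,0.5,0.5,0.5,0.5,0.5]'

```text
clock: 55.1
position: [0.5991, -0.0433, 0.2098]
ee_rot: [0.112, 0.994, -0.0, 0.0]
ft_force: [0.4, 0.5, -0.3]
grip_width: 0.499
grasp_force: 0.0
```

```bash
python3 - <<'E'
from look import *
go(*at(T,-.0865),.0235,T[2])
E
```

```text
t 55.1 pos [ 0.5991 -0.0433  0.2098] phi -0.2242 j7 1.46 F [ 0.4  0.5 -0.3] w 0.499 gf 0.0
 shift-now [ 3.45 -0.24  7.45] shift-after-turn [ 3.45 -0.    7.45] turn [-0.    0.01 -0.98]
```

Request:
jog_arm --dr '[[0,0,-0.98],[0,0,0],[0,0,0],[0,0,0],[0,0,0],[0,0,0],[0,0,0],[0,0,0],[0,0,0],[0,0,0]]' --translation '[[0,0,0],[0.9,0,0],[0.9,0,0],[0.9,0,0],[0.75,0,0],[0,0,0],[0,0,1],[0,0,1],[0,0,1],[0,0,1]]' --jaw '[0.45,0.45,0.45,0.45,0.45,0.45,0.45,0.45,0.45,0.45]'

```text
clock: 56.1
position: [0.5146, -0.0299, 0.109]
ee_rot: [0.079, 0.997, -0.0, 0.001]
ft_force: [0.3, 1.1, -0.3]
grip_width: 0.448
grasp_force: 0.0
```

Request:
jog_arm --dr '[[0,0,0],[0,0,0],[0,0,0],[0,0,0],[0,0,0],[0,0,0]]' --translation '[[0,0,1],[0,0,1],[0,0,0.9],[0,0,0.54],[0,0,0],[0,0,0]]' --jaw '[0.45,0.45,0.45,0.45,0.45,0.45]'

```text
clock: 56.7
position: [0.5147, -0.03, 0.0245]
ee_rot: [0.079, 0.997, -0.0, 0.001]
ft_force: [0.2, 0.1, -0.0]
grip_width: 0.449
grasp_force: 0.0
```

```bash
python3 - <<'E'
from look import *
go(*at(T,-.0865),.0235,T[2])
E
```

```text
t 56.7 pos [ 0.5147 -0.03    0.0245] phi -0.1579 j7 1.53 F [ 0.2  0.1 -0. ] w 0.449 gf 0.0
 shift-now [ 0.04 -0.01  0.04] shift-after-turn [ 0.04 -0.01  0.04] turn [-0.    0.02 -0.03]
```

Request:
jog_arm --dr '[[0,0,0],[0,0,0],[0,0,0],[0,0,0],[0,0,0],[0,0,0]]' --translation '[[0,0,0],[0,0,0],[0,0,0],[0,0,0],[0,0,0],[0,0,-0.1]]' --jaw '[0.15,0.15,0.15,0.15,0.15,0.15]'

```text
clock: 57.3
position: [0.5145, -0.0297, 0.0271]
ee_rot: [0.079, 0.997, 0.0, 0.001]
ft_force: [-0.2, -0.6, -1.2]
grip_width: 0.275
grasp_force: 39.2
```

Request:
jog_arm --dr '[[0,0,0],[0,0,0],[0,0,0],[0,0,0],[0,0,0],[0,0,0],[0,0,0],[0,0,0]]' --translation '[[0.5,0,0],[0.8,0,0],[0.8,0,0],[0.8,0,0],[0.3,0,-0.5],[0,0,-0.7],[0,0,-0.7],[0,0,0]]' --jaw '[0.15,0.15,0.15,0.15,0.15,0.15,0.15,0.15]'

```text
clock: 58.1
position: [0.4365, -0.017, 0.0761]
ee_rot: [0.079, 0.997, 0.001, 0.002]
ft_force: [0.3, 0.5, -0.9]
grip_width: 0.271
grasp_force: 39.3
```

```bash
python3 - <<'E'
from look import *
go(*at(K,-.211,-.007),.04,K[2])
E
```

```text
t 58.1 pos [ 0.4365 -0.017   0.0761] phi -0.1576 j7 1.39 F [ 0.3  0.5 -0.9] w 0.271 gf 39.3
 shift-now [-2.36 -6.72  1.44] shift-after-turn [-6.05 -3.75  1.44] turn [0.05 0.06 9.7 ]
```

Request:
jog_arm --dr '[[0,0,0],[0,0,0],[0,0,0],[0,0,0],[0,0,0],[0,0,0],[0,0,0],[0.02,0.03,0.97],[0.02,0.03,0.97],[0,0,0.97]]' --translation '[[-0.34,-0.96,0],[-0.34,-0.96,0],[-0.34,-0.96,0],[-0.34,-0.96,0],[-0.34,-0.96,0],[-0.34,-0.96,0],[-0.32,-0.96,0],[0,0,0],[0,0,0],[0,0,0]]' --jaw '[0.15,0.15,0.15,0.15,0.15,0.15,0.15,0.15,0.15,0.15]'

```text
clock: 59.1
position: [0.4667, -0.1926, 0.0733]
ee_rot: [0.181, 0.983, -0.001, -0.002]
ft_force: [-0.6, -0.4, -0.2]
grip_width: 0.278
grasp_force: 39.4
```

Request:
jog_arm --dr '[[0,0,0.97],[0,0,0.97],[0,0,0.97],[0,0,0.97],[0,0,0.97],[0,0,0.97],[0,0,0.97],[0,0,0],[0,0,0]]' --translation '[[0,0,0],[0,0,0],[0,0,0],[0,0,0.7],[0,0,0.7],[0,0,0],[0,0,0],[0,0,0],[0,0,0]]' --jaw '[0.15,0.15,0.15,0.15,0.15,0.15,0.15,0.15,0.15]'

```text
clock: 60.0
position: [0.4667, -0.1924, 0.0387]
ee_rot: [0.404, 0.915, -0.002, -0.001]
ft_force: [1.1, -1.1, -0.9]
grip_width: 0.27
grasp_force: 39.4
```

```bash
python3 - <<'E'
from look import *
go(*at(K,-.211,-.007),.0118,K[2])
E
```

```text
t 60.0 pos [ 0.4667 -0.1924  0.0387] phi -0.8326 j7 1.26 F [ 1.1 -1.1 -0.9] w 0.27 gf 39.4
 shift-now [-0.04  0.07  1.08] shift-after-turn [-0.04  0.06  1.08] turn [-0.06 -0.02  0.03]
```

Request:
jog_arm --dr '[[-0.06,-0.02,0.03],[0,0,0],[0,0,0],[0,0,0],[0,0,0]]' --translation '[[-0.04,0.06,0],[0,0,0.6],[0,0,0.48],[0,0,0],[0,0,0]]' --jaw '[0.15,0.15,0.15,0.15,0.15]'

```text
clock: 60.5
position: [0.4681, -0.1923, 0.0113]
ee_rot: [0.406, 0.914, -0.0, -0.0]
ft_force: [-0.4, -0.8, -0.5]
grip_width: 0.274
grasp_force: 39.4
```

```bash
python3 - <<'E'
from look import *
go(*at(K,-.211,-.007),.0118,K[2])
c=shoot(optics,"m5"); head(c,25,.0015,-15)
cv2.imwrite("pics/v8.png",cv2.resize(c["scene"]["color"][200:290,190:370,::-1],(720,360),interpolation=cv2.INTER_CUBIC))
E
```

```text
t 60.5 pos [ 0.4681 -0.1923  0.0113] phi -0.837 j7 1.29 F [-0.4 -0.8 -0.5] w 0.274 gf 39.4
 shift-now [-0.01  0.02 -0.02] shift-after-turn [-0.01  0.02 -0.02] turn [-0.02 -0.01 -0.04]
scene bar centre [ 0.5056 -0.2319] yaw -0.009629975989149164 err 93.2 frame xy [-0.1566 -0.0064] tcp->head 0.12404390602232998
t 60.6 pos [ 0.4687 -0.1924  0.012 ] phi -0.8369 j7 1.29 F [ 0.3  0.5 -0.4] w 0.276 gf 39.4
 shift-now [-8.43  0.31 -0.71] shift-after-turn [-8.43  0.29 -0.72] turn [-0.    0.01 -0.03]
```

View pics/v8.png

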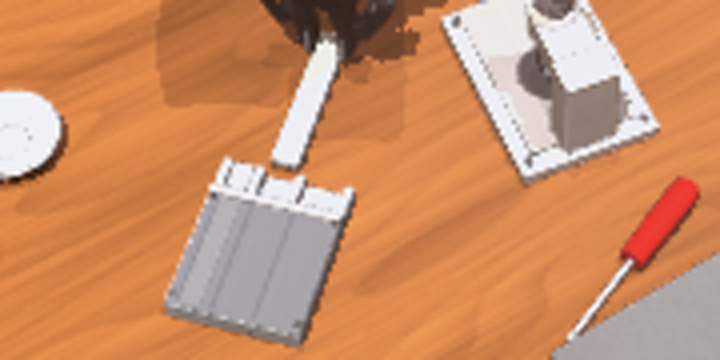

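The middle bar's head is in line with the middle channel at about (288,165), and the fit puts it 0.6 mm off. Inserting it now.

Request:
jog_arm --dr '[[0,0,0],[0,0,0],[0,0,0],[0,0,0],[0,0,0],[0,0,0]]' --translation '[[-0.3,0,0],[-0.3,0,0],[-0.3,0,0],[-0.3,0,0],[0,0,0],[0,0,0]]' --jaw '[0.15,0.15,0.15,0.15,0.15,0.15]'

```text
clock: 61.2
position: [0.4887, -0.2147, 0.0118]
ee_rot: [0.406, 0.914, -0.0, 0.0]
ft_force: [0.5, 0.7, -0.1]
grip_width: 0.274
grasp_force: 39.4
```

Request:
jog_arm --dr '[[0,0,0],[0,0,0],[0,0,0],[0,0,0],[0,0,0]]' --translation '[[-0.3,0,0],[-0.3,0,0],[-0.3,0,0],[-0.3,0,0],[0,0,0]]' --jaw '[0.15,0.15,0.15,0.15,0.15]'

```text
clock: 61.7
position: [0.5095, -0.2379, 0.012]
ee_rot: [0.407, 0.914, -0.0, 0.001]
ft_force: [-0.1, -0.2, -0.4]
grip_width: 0.278
grasp_force: 39.4
```

```bash
python3 - <<'E'
from look import *
go(*at(K,-.090,-.007),.0118,K[2])
E
```

```text
t 61.7 pos [ 0.5095 -0.2379  0.012 ] phi -0.8375 j7 1.38 F [-0.1 -0.2 -0.4] w 0.278 gf 39.4
 shift-now [-2.39  0.03  0.01] shift-after-turn [-2.39  0.02  0.01] turn [-0.    0.02 -0.04]
```

Request:
jog_arm --dr '[[0,0,0],[0,0,0],[0,0,0],[0,0,0],[0,0,0],[0,0,0],[0,0,0]]' --translation '[[-0.4,0,0],[-0.4,0,0],[-0.4,0,0],[-0.4,0,0],[-0.4,0,0],[-0.35,0,0],[0,0,0]]' --jaw '[0.15,0.15,0.15,0.15,0.15,0.15,0.15]'

```text
clock: 62.4
position: [0.5487, -0.2816, 0.012]
ee_rot: [0.407, 0.914, -0.0, 0.0]
ft_force: [-0.9, 0.2, 0.8]
grip_width: 0.274
grasp_force: 39.4
```

Request:
jog_arm --dr '[[0,0,0],[0,0,0],[0,0,0],[0,0,0],[0,0,0],[0,0,0],[0,0,0],[0,0,0]]' --translation '[[0,0,0],[0,0,0],[0,0,0],[0.5,0,0],[1,0,0],[0.5,0,0],[0,0,0],[0,0,0.12]]' --jaw '[0.45,0.45,0.45,0.45,0.45,0.2,0,0]'

```text
clock: 63.2
position: [0.5154, -0.2434, 0.0095]
ee_rot: [0.406, 0.914, 0.0, 0.001]
ft_force: [0.4, 0.6, 0.1]
grip_width: 0.001
grasp_force: 0.0
```

Request:
jog_arm --dr '[[0,0,0],[0,0,0],[0,0,0],[0,0,0],[0,0,0],[0,0,0],[0,0,0],[0,0,0],[0,0,0],[0,0,0]]' --translation '[[0,0,0],[-0.4,0,0],[-0.4,0,0],[-0.3,0,0],[-0.3,0,0],[-0.3,0,0],[-0.2,0,0],[-0.1,0,0],[-0.1,0,0],[0,0,0]]' --jaw '[0,0,0,0,0,0,0,0,0,0]'

```text
clock: 64.2
position: [0.5499, -0.2824, 0.009]
ee_rot: [0.406, 0.914, -0.0, 0.0]
ft_force: [0.3, 0.7, -0.3]
grip_width: 0.004
grasp_force: 0.0
```

```bash
python3 - <<'E'
from look import *
go(*at(K,-.0872,-.007),.009,K[2])
E
```

```text
t 64.2 pos [ 0.5499 -0.2824  0.009 ] phi -0.8369 j7 1.44 F [ 0.3  0.7 -0.3] w 0.004 gf 0.0
 shift-now [-0.09  0.02 -0.  ] shift-after-turn [-0.09  0.02 -0.  ] turn [ 0.    0.01 -0.03]
```

Request:
jog_arm --dr '[[0,0,0],[0,0,0],[0,0,0]]' --translation '[[-0.1,0,0],[-0.05,0,0],[0,0,0]]' --jaw '[0,0,0]'

```text
clock: 64.5
position: [0.5515, -0.2839, 0.0087]
ee_rot: [0.406, 0.914, 0.001, -0.001]
ft_force: [-5.2, 4.6, 4.5]
grip_width: 0.003
grasp_force: 3.4
```

Request:
jog_arm --dr '[[0,0,0],[0,0,0],[0,0,0]]' --translation '[[-0.1,0,0],[0,0,0],[0,0,0]]' --jaw '[0,0,0]'

```text
clock: 64.8
position: [0.5517, -0.2839, 0.0083]
ee_rot: [0.406, 0.914, 0.002, -0.004]
ft_force: [-12.5, 11.6, 11.7]
grip_width: -0.002
grasp_force: 8.7
```

```bash
python3 - <<'E'
from look import *
go(*at(K,-.0872,-.007),.009,K[2])
E
```

```text
t 64.8 pos [ 0.5517 -0.2839  0.0083] phi -0.836 j7 1.44 F [-12.5  11.6  11.7] w -0.002 gf 8.7
 shift-now [ 0.    0.   -0.03] shift-after-turn [ 0.    0.   -0.03] turn [-0.   -0.11 -0.02]
```

Request:
jog_arm --dr '[[0,0,0],[0,0,0],[0,0,0],[0,0,0],[0,0,0],[0,0,0],[0,0,-1],[0,0,-1],[0,0,-1],[0,0,-1]]' --translation '[[0.2,0,0],[0.8,0,0],[0.8,0,-0.5],[0.8,0,-0.7],[0.8,0,-0.7],[0.8,0,0],[0,0,0],[0,0,0],[0,0,0],[0,0,0]]' --jaw '[0,0,0,0,0,0.55,0.55,0.55,0.55,0.55]'

```text
clock: 65.8
position: [0.4839, -0.209, 0.0567]
ee_rot: [0.274, 0.962, -0.0, 0.001]
ft_force: [-0.8, -0.3, 0.2]
grip_width: 0.553
grasp_force: 0.0
```

Request:
jog_arm --dr '[[0,0,-1],[0,0,-1],[0,0,-1],[0,0,-1],[0,0,-1],[0,0,-1],[0,0,-1],[0,0,-1],[0,0,-1],[0,0,0]]' --translation '[[0,0,0],[0,0,0],[0,0,0],[0,0,0],[0,0,0],[0,0,0],[0,0,0],[0,0,0],[0,0,0],[0,0,0]]' --jaw '[0.55,0.55,0.55,0.55,0.55,0.55,0.55,0.55,0.55,0.55]'

```text
clock: 66.8
position: [0.4839, -0.2091, 0.0566]
ee_rot: [-0.036, 0.999, -0.0, 0.001]
ft_force: [0.3, -0.2, -0.0]
grip_width: 0.551
grasp_force: 0.0
```

```bash
python3 - <<'E'
from look import *
c=shoot(optics,"w1"); o=manip.get_obs(); r=[]
for k in("top","scene"):
    q,e=fit([c[k]],bar(32),[.5572,.3586,.075,.005],m=6); q[:2]-=BIAS[k]; print(k,q,round(e,1)); r.append(q)
B=np.mean(r,0); print(B); go(*at(B,-.056),.06,B[2],o)
cv2.imwrite("pics/v9.png",cv2.resize(c["scene"]["color"][200:290,190:370,::-1],(720,360),interpolation=cv2.INTER_CUBIC))
E
```

```text
top [0.5563 0.3587 0.0813 0.005 ] 11.2
scene [0.5583 0.3585 0.0702 0.005 ] 40.1
[0.5573 0.3586 0.0757 0.005 ]
t 66.9 pos [ 0.4838 -0.209   0.0566] phi 0.0685 j7 2.12 F [-0.3 -0.4 -0.2] w 0.555 gf 0.0
 shift-now [-2.25 22.43 -0.14] shift-after-turn [-2.41 22.42 -0.14] turn [-0.01  0.01 -0.1 ]
```

View pics/v9.png

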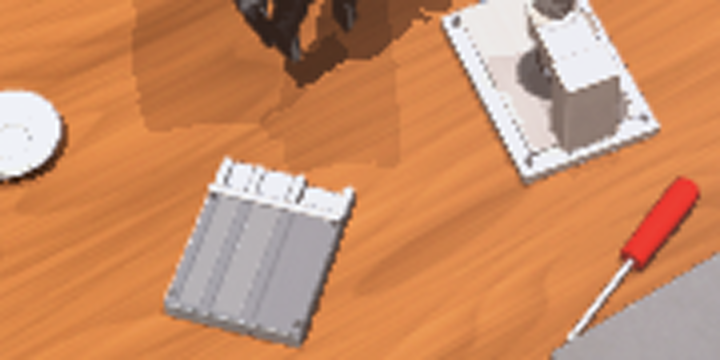

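Both bars are home in their channels, at about (240,180) and (278,188). On to the wide bar.

Request:
jog_arm --dr '[[0,0,-0.1],[0,0,0],[0,0,0],[0,0,0],[0,0,0],[0,0,0],[0,0,0],[0,0,0],[0,0,0],[0,0,0]]' --translation '[[0,0,0],[0,1,0],[0,1,0],[0,1,0],[0,1,0],[0,1,0],[0,1,0],[0,1,0],[0,1,0],[0,1,0]]' --jaw '[0.55,0.55,0.55,0.55,0.55,0.55,0.55,0.55,0.55,0.55]'

```text
clock: 67.9
position: [0.4661, 0.0164, 0.0565]
ee_rot: [-0.038, 0.999, -0.0, 0.0]
ft_force: [0.6, -0.1, -0.0]
grip_width: 0.555
grasp_force: 0.0
```

Request:
jog_arm --dr '[[0,0,0],[0,0,0],[0,0,0],[0,0,0],[0,0,0],[0,0,0],[0,0,0],[0,0,0],[0,0,0],[0,0,0]]' --translation '[[0,1,0],[0,1,0],[0,1,0],[0,1,0],[0,1,0],[-0.5,1,0],[-0.5,1,0],[-0.5,1,0],[-0.5,1,0],[-0.4,1,0]]' --jaw '[0.55,0.55,0.55,0.55,0.55,0.55,0.55,0.55,0.55,0.55]'

```text
clock: 68.9
position: [0.5072, 0.2704, 0.0563]
ee_rot: [-0.038, 0.999, -0.0, 0.0]
ft_force: [0.1, -0.3, 0.9]
grip_width: 0.548
grasp_force: 0.0
```

Request:
jog_arm --dr '[[0,0,0],[0,0,0],[0,0,0],[0,0,0],[0,0,0],[0,0,0]]' --translation '[[0,1,0],[0,1,0],[0,1,0],[0,0.4,0],[0,0,0],[0,0,0]]' --jaw '[0.55,0.55,0.55,0.55,0.55,0.55]'

```text
clock: 69.5
position: [0.5004, 0.3527, 0.0562]
ee_rot: [-0.038, 0.999, -0.001, 0.0]
ft_force: [0.4, 0.4, -0.2]
grip_width: 0.55
grasp_force: 0.0
```

```bash
python3 - <<'E'
from look import *
go(*at((.5573,.3586,.0757),-.056),.001,.0757)
E
```

```text
t 69.5 pos [0.5004 0.3527 0.0562] phi 0.0765 j7 1.04 F [ 0.4  0.4 -0.2] w 0.55 gf 0.0
 shift-now [-0.05  0.07  2.21] shift-after-turn [-0.05  0.07  2.21] turn [-0.02  0.    0.01]
```

Request:
jog_arm --dr '[[0,0,0],[0,0,0],[0,0,0],[0,0,0],[0,0,0],[0,0,0],[0,0,0]]' --translation '[[-0.05,0.07,0],[0,0,0],[0,0,1],[0,0,0.7],[0,0,0.5],[0,0,0],[0,0,0]]' --jaw '[0.55,0.55,0.55,0.55,0.55,0.55,0.55]'

```text
clock: 70.2
position: [0.5015, 0.3558, 0.0018]
ee_rot: [-0.039, 0.999, -0.0, 0.0]
ft_force: [0.2, -0.3, 0.7]
grip_width: 0.55
grasp_force: 0.0
```

Request:
jog_arm --dr '[[0,0,0],[0,0,0],[0,0,0],[0,0,0],[0,0,0],[0,0,0]]' --translation '[[0,0,0],[0,0,0],[0,0,0],[0,0,0],[0,0,0],[0,0,0]]' --jaw '[0.25,0.25,0.25,0.25,0.25,0.25]'

```text
clock: 70.8
position: [0.502, 0.3564, 0.0027]
ee_rot: [-0.039, 0.999, 0.001, 0.001]
ft_force: [-0.7, -1.1, 6.3]
grip_width: 0.357
grasp_force: 40.4
```

Request:
jog_arm --dr '[[0,0,0],[0,0,0],[0,0,0],[0,0,0]]' --translation '[[0,0,-0.5],[0,0,-1],[0,0,-0.8],[0,0,0]]' --jaw '[0.25,0.25,0.25,0.25]'

```text
clock: 71.2
position: [0.5028, 0.3571, 0.0627]
ee_rot: [-0.039, 0.999, 0.002, 0.002]
ft_force: [-0.3, 0.9, -0.1]
grip_width: 0.357
grasp_force: 39.7
```

```bash
python3 - <<'E'
from look import *
go(*at(T,-.156),.0265,T[2])
E
```

```text
t 71.2 pos [0.5028 0.3571 0.0627] phi 0.0776 j7 1.04 F [-0.3  0.9 -0.1] w 0.357 gf 39.7
 shift-now [  3.47 -14.83   1.39] shift-after-turn [ -0.06 -15.23   1.45] turn [0.05 0.06 3.35]
```

Request:
jog_arm --dr '[[0.05,0.06,0.84],[0,0,0.84],[0,0,0.84],[0,0,0.83],[0,0,0],[0,0,0],[0,0,0],[0,0,0],[0,0,0],[0,0,0]]' --translation '[[0,0,0],[0,0,0],[0,0,0],[0,0,0],[0,-0.95,0],[0,-0.95,0],[0,-0.95,0],[0,-0.95,0],[0,-0.95,0],[0,-0.95,0]]' --jaw '[0.25,0.25,0.25,0.25,0.25,0.25,0.25,0.25,0.25,0.25]'

```text
clock: 72.2
position: [0.4784, 0.2141, 0.0593]
ee_rot: [0.078, 0.997, -0.002, -0.002]
ft_force: [0.1, -1.0, -0.0]
grip_width: 0.362
grasp_force: 39.7
```

Request:
jog_arm --dr '[[0,0,0],[0,0,0],[0,0,0],[0,0,0],[0,0,0],[0,0,0],[0,0,0],[0,0,0],[0,0,0],[0,0,0]]' --translation '[[0,-0.95,0],[0,-0.95,0],[0,-0.95,0],[0,-0.95,0],[0,-0.95,0],[0,-0.95,0],[0,-0.95,0],[0,-0.95,0],[0,-0.95,0],[0,-0.95,0]]' --jaw '[0.25,0.25,0.25,0.25,0.25,0.25,0.25,0.25,0.25,0.25]'

```text
clock: 73.2
position: [0.4415, -0.0203, 0.0605]
ee_rot: [0.078, 0.997, -0.002, -0.002]
ft_force: [1.0, -0.1, -0.8]
grip_width: 0.359
grasp_force: 39.7
```

Request:
jog_arm --dr '[[0,0,0],[0,0,0],[0,0,0],[0,0,0]]' --translation '[[0,0,0],[0,0,0.8],[0,0,0.6],[0,0,0]]' --jaw '[0.25,0.25,0.25,0.25]'

```text
clock: 73.6
position: [0.4406, -0.0192, 0.0241]
ee_rot: [0.078, 0.997, -0.002, -0.003]
ft_force: [0.4, -0.3, -0.3]
grip_width: 0.358
grasp_force: 39.8
```

```bash
python3 - <<'E'
from look import *
go(*at(T,-.156),.0255,T[2])
E
```

```text
t 73.6 pos [ 0.4406 -0.0192  0.0241] phi -0.1557 j7 1.45 F [ 0.4 -0.3 -0.3] w 0.358 gf 39.8
 shift-now [-0.18  0.03 -0.06] shift-after-turn [-0.18  0.03 -0.06] turn [-0.08 -0.08  0.  ]
```

Request:
jog_arm --dr '[[-0.08,-0.08,0],[0,0,0],[0,0,0],[0,0,0],[0,0,0],[0,0,0],[0,0,0],[0,0,0],[0,0,0]]' --translation '[[-0.16,0.03,-0.05],[0,0,0],[-0.5,0,0],[-0.6,0,0],[-0.6,0,0],[-0.6,0,0],[-0.5,0,0],[0,0,0],[0,0,0]]' --jaw '[0.25,0.25,0.25,0.25,0.25,0.25,0.25,0.25,0.25]'

```text
clock: 74.5
position: [0.5154, -0.0305, 0.027]
ee_rot: [0.078, 0.997, 0.0, 0.001]
ft_force: [0.2, 0.4, -0.9]
grip_width: 0.359
grasp_force: 39.8
```

```bash
python3 - <<'E'
from look import *
go(*at(T,-.086),.0225,T[2])
E
```

```text
t 74.5 pos [ 0.5154 -0.0305  0.027 ] phi -0.1563 j7 1.55 F [ 0.2  0.4 -0.9] w 0.359 gf 39.8
 shift-now [0.05 0.01 0.18] shift-after-turn [0.05 0.01 0.18] turn [ 0.01  0.04 -0.  ]
```

Request:
jog_arm --dr '[[0,0.04,0],[0,0,0],[0,0,0],[0,0,0],[0,0,0],[0,0,0],[0,0,0],[0,0,0]]' --translation '[[0,0,0.18],[0,0,0],[0,0,0],[0,0,0],[0,0,0],[0,0,0],[0,0,-0.5],[0,0,-1]]' --jaw '[0.25,0.25,0.25,0.55,0.55,0.55,0.6,0.75]'

```text
clock: 75.3
position: [0.5139, -0.0305, 0.0596]
ee_rot: [0.078, 0.997, 0.0, -0.002]
ft_force: [0.0, -0.8, 0.2]
grip_width: 0.745
grasp_force: 0.0
```

Request:
jog_arm --dr '[[0,0,0],[0,0,0],[0,0,0],[0,0,0],[0,0,0],[0,0,0],[0,0,0],[0,0,0]]' --translation '[[0,0,-1],[0,0,-1],[0,0,-1],[0,0,-1],[0,0,-1],[0,0,-1],[0,0,0],[0,0,0]]' --jaw '[0.75,0.75,0.75,0.75,0.75,0.75,0.75,0.75]'

```text
clock: 76.1
position: [0.5153, -0.0307, 0.2107]
ee_rot: [0.078, 0.997, 0.001, 0.001]
ft_force: [0.2, -0.1, -1.0]
grip_width: 0.749
grasp_force: 0.0
```

```bash
python3 - <<'E'
from look import *
go(T[0],T[1],.151,T[2])
E
```

```text
t 76.1 pos [ 0.5153 -0.0307  0.2107] phi -0.1563 j7 1.43 F [ 0.2 -0.1 -1. ] w 0.749 gf 0.0
 shift-now [-3.39  0.02  2.39] shift-after-turn [-3.4   0.02  2.39] turn [ 0.03  0.01 -0.  ]
```

Request:
jog_arm --dr '[[0.03,0.01,0],[0,0,0],[0,0,0],[0,0,0],[0,0,0],[0,0,0],[0,0,0],[0,0,0],[0,0,0],[0,0,0]]' --translation '[[-0.9,0.02,0],[-0.9,0,0],[-0.9,0,0],[-0.7,0,0],[0,0,0],[0,0,0.8],[0,0,0.8],[0,0,0.8],[0,0,0],[0,0,0]]' --jaw '[0.75,0.75,0.75,0.75,0.75,0.75,0.75,0.75,0.75,0.75]'

```text
clock: 77.1
position: [0.5986, -0.0434, 0.15]
ee_rot: [0.078, 0.997, -0.001, -0.001]
ft_force: [-0.1, 0.4, -0.6]
grip_width: 0.752
grasp_force: 0.0
```

Request:
jog_arm --dr '[[0,0,0],[0,0,0],[0,0,0],[0,0,0],[0,0,0],[0,0,0]]' --translation '[[0,0,0],[0,0,0],[0,0,0],[0,0,0],[0,0,0],[0,0,0]]' --jaw '[0.3,0.3,0.3,0.3,0.3,0.3]'

```text
clock: 77.7
position: [0.5997, -0.043, 0.1512]
ee_rot: [0.078, 0.997, 0.0, 0.0]
ft_force: [-2.2, 1.5, 6.7]
grip_width: 0.434
grasp_force: 39.7
```

Request:
jog_arm --dr '[[0,0,1],[0,0,1],[0,0,1],[0,0,1],[0,0,1],[0,0,1],[0,0,1],[0,0,1],[0,0,1],[0,0,1]]' --translation '[[0,0,0],[0,0,0],[0,0,0],[0,0,0],[0,0,0],[0,0,0],[0,0,0],[0,0,0],[0,0,0],[0,0,0]]' --jaw '[0.3,0.3,0.3,0.3,0.3,0.3,0.3,0.3,0.3,0.3]'

```text
clock: 78.7
position: [0.5996, -0.0432, 0.1512]
ee_rot: [0.415, 0.91, -0.0, 0.0]
ft_force: [-2.3, 0.4, 8.3]
grip_width: 0.429
grasp_force: 39.9
```

Request:
jog_arm --dr '[[0,0,1],[0,0,1],[0,0,1],[0,0,1],[0,0,1],[0,0,1],[0,0,1],[0,0,1],[0,0,1],[0,0,1]]' --translation '[[0,0,0],[0,0,0],[0,0,0],[0,0,0],[0,0,0],[0,0,0],[0,0,0],[0,0,0],[0,0,0],[0,0,0]]' --jaw '[0.3,0.3,0.3,0.3,0.3,0.3,0.3,0.3,0.3,0.3]'

```text
clock: 79.7
position: [0.5993, -0.0432, 0.1512]
ee_rot: [0.702, 0.713, -0.0, -0.0]
ft_force: [-4.6, 1.0, 9.5]
grip_width: 0.432
grasp_force: 40.0
```

Request:
jog_arm --dr '[[0,0,1],[0,0,1],[0,0,1],[0,0,1],[0,0,1],[0,0,1],[0,0,1],[0,0,1],[0,0,1],[0,0,1]]' --translation '[[0,0,0],[0,0,0],[0,0,0],[0,0,0],[0,0,0],[0,0,0],[0,0,0],[0,0,0],[0,0,0],[0,0,0]]' --jaw '[0.3,0.3,0.3,0.3,0.3,0.3,0.3,0.3,0.3,0.3]'

```text
clock: 80.7
position: [0.5992, -0.0431, 0.1512]
ee_rot: [0.903, 0.43, -0.0, -0.0]
ft_force: [-5.9, 1.8, 10.7]
grip_width: 0.434
grasp_force: 40.2
```

Request:
jog_arm --dr '[[0,0,1],[0,0,1],[0,0,1],[0,0,1],[0,0,1],[0,0,1],[0,0,1],[0,0,1],[0,0,1],[0,0,1]]' --translation '[[0,0,0],[0,0,0],[0,0,0],[0,0,0],[0,0,0],[0,0,0],[0,0,0],[0,0,0],[0,0,0],[0,0,0]]' --jaw '[0.3,0.3,0.3,0.3,0.3,0.3,0.3,0.3,0.3,0.3]'

```text
clock: 81.7
position: [0.5992, -0.0428, 0.1512]
ee_rot: [0.995, 0.095, -0.0, -0.0]
ft_force: [-5.3, 2.5, 10.8]
grip_width: 0.432
grasp_force: 40.2
```

Request:
jog_arm --dr '[[0,0,1],[0,0,1],[0,0,1],[0,0,1],[0,0,1],[0,0,0],[0,0,0],[0,0,0]]' --translation '[[0,0,0],[0,0,0],[0,0,0],[0,0,0],[0,0,0],[0,0,0],[0,0,0],[0,0,0]]' --jaw '[0.3,0.3,0.3,0.3,0.3,0.3,0.3,0.3]'

```text
clock: 82.5
position: [0.5992, -0.0427, 0.1512]
ee_rot: [0.997, -0.078, -0.001, -0.0]
ft_force: [-5.9, 3.9, 11.4]
grip_width: 0.43
grasp_force: 40.4
```

```bash
python3 - <<'E'
from look import *
go(T[0],T[1],.151,T[2]); print(manip.get_obs()["torque"])
E
```

```text
t 82.5 pos [ 0.5992 -0.0427  0.1512] phi 2.986 j7 -1.31 F [-5.9  3.9 11.4] w 0.43 gf 40.4
 shift-now [0.   0.03 0.01] shift-after-turn [-0.   -0.03  0.01] turn [ -0.02  -0.02 -44.99]
[0.6691 1.2702 0.0065]
```

Back off and release as before.

Request:
jog_arm --dr '[[0,0,-1],[0,0,-1],[0,0,-1],[0,0,-1],[0,0,-1],[0,0,-1],[0,0,-1],[0,0,-1],[0,0,-1],[0,0,-1]]' --translation '[[0,0,0],[0,0,0],[0,0,0],[0,0,0],[0,0,0],[0,0,0],[0,0,0],[0,0,0],[0,0,0],[0,0,0]]' --jaw '[0.3,0.3,0.3,0.3,0.3,0.3,0.3,0.3,0.3,0.3]'

```text
clock: 83.5
position: [0.5992, -0.0429, 0.1512]
ee_rot: [0.963, 0.269, -0.0, -0.0]
ft_force: [-5.8, 2.3, 10.3]
grip_width: 0.43
grasp_force: 40.3
```

Request:
jog_arm --dr '[[0,0,-1],[0,0,-1],[0,0,-1],[0,0,-1],[0,0,-1],[0,0,-1],[0,0,-1],[0,0,-1],[0,0,-1],[0,0,-1]]' --translation '[[0,0,0],[0,0,0],[0,0,0],[0,0,0],[0,0,0],[0,0,0],[0,0,0],[0,0,0],[0,0,0],[0,0,0]]' --jaw '[0.3,0.3,0.3,0.3,0.3,0.3,0.3,0.3,0.3,0.3]'

```text
clock: 84.5
position: [0.5993, -0.0432, 0.1512]
ee_rot: [0.813, 0.582, -0.0, -0.0]
ft_force: [-4.2, 1.5, 9.4]
grip_width: 0.437
grasp_force: 40.2
```

Request:
jog_arm --dr '[[0,0,-1],[0,0,-1],[0,0,-1],[0,0,-1],[0,0,-1],[0,0,-1],[0,0,-1],[0,0,-1],[0,0,-1],[0,0,-1]]' --translation '[[0,0,0],[0,0,0],[0,0,0],[0,0,0],[0,0,0],[0,0,0],[0,0,0],[0,0,0],[0,0,0],[0,0,0]]' --jaw '[0.3,0.3,0.3,0.3,0.3,0.3,0.3,0.3,0.3,0.3]'

```text
clock: 85.5
position: [0.5995, -0.0432, 0.1512]
ee_rot: [0.565, 0.825, 0.0, 0.0]
ft_force: [-3.0, 1.0, 8.6]
grip_width: 0.433
grasp_force: 40.0
```

Request:
jog_arm --dr '[[0,0,0],[0,0,0],[0,0,0],[0,0,0],[0,0,0],[0,0,0],[0,0,-1],[0,0,-1],[0,0,-1],[0,0,-1]]' --translation '[[0,0,0],[0,0,0],[0,0,0],[0,0,-0.8],[0,0,-0.8],[0,0,-0.8],[0,0,0],[0,0,0],[0,0,0],[0,0,0]]' --jaw '[0.75,0.75,0.75,0.75,0.75,0.75,0.6,0.55,0.55,0.55]'

```text
clock: 86.5
position: [0.5992, -0.0433, 0.2098]
ee_rot: [0.445, 0.896, -0.001, -0.0]
ft_force: [-0.5, -0.0, -0.7]
grip_width: 0.55
grasp_force: 0.0
```

Request:
jog_arm --dr '[[0,0,-1],[0,0,-1],[0,0,-1],[0,0,-1],[0,0,-1],[0,0,-1],[0,0,-1],[0,0,-1],[0,0,-1],[0,0,-1]]' --translation '[[0,0,0],[0,0,0],[0,0,0],[0,0,0],[0,0,0],[0,0,0],[0,0,0],[0,0,0],[0,0,0],[0,0,0]]' --jaw '[0.55,0.55,0.55,0.55,0.55,0.55,0.55,0.55,0.55,0.55]'

```text
clock: 87.5
position: [0.5992, -0.0434, 0.2097]
ee_rot: [0.112, 0.994, -0.001, -0.001]
ft_force: [-0.4, -0.0, 0.1]
grip_width: 0.548
grasp_force: 0.0
```

Request:
jog_arm --dr '[[0,0,-0.98],[0,0,0],[0,0,0],[0,0,0],[0,0,0],[0,0,0],[0,0,0],[0,0,0],[0,0,0],[0,0,0]]' --translation '[[0,0,0],[0.9,0,0],[0.9,0,0],[0.9,0,0],[0.75,0,0],[0,0,0],[0,0,1],[0,0,1],[0,0,1],[0,0,1]]' --jaw '[0.55,0.55,0.55,0.55,0.55,0.55,0.55,0.55,0.55,0.55]'

```text
clock: 88.5
position: [0.5145, -0.03, 0.109]
ee_rot: [0.079, 0.997, -0.001, -0.0]
ft_force: [0.4, 0.8, 0.0]
grip_width: 0.551
grasp_force: 0.0
```

```bash
python3 - <<'E'
from look import *
go(*at(T,-.0865),.0235,T[2])
E
```

```text
t 88.5 pos [ 0.5145 -0.03    0.109 ] phi -0.1585 j7 1.49 F [0.4 0.8 0. ] w 0.551 gf 0.0
 shift-now [0.03 0.   3.42] shift-after-turn [ 0.03 -0.    3.42] turn [-0.02 -0.01 -0.04]
```

Request:
jog_arm --dr '[[0,0,0],[0,0,0],[0,0,0],[0,0,0],[0,0,0],[0,0,0]]' --translation '[[0,0,1],[0,0,1],[0,0,0.9],[0,0,0.54],[0,0,0],[0,0,0]]' --jaw '[0.55,0.55,0.55,0.55,0.55,0.55]'

```text
clock: 89.1
position: [0.5144, -0.0302, 0.0245]
ee_rot: [0.079, 0.997, -0.001, -0.0]
ft_force: [0.4, -0.4, 0.3]
grip_width: 0.55
grasp_force: 0.0
```

Request:
jog_arm --dr '[[0,0,0],[0,0,0],[0,0,0],[0,0,0],[0,0,0],[0,0,0]]' --translation '[[0,0,0],[0,0,0],[0,0,0],[0,0,0],[0,0,0],[0,0,-0.1]]' --jaw '[0.25,0.25,0.25,0.25,0.25,0.25]'

```text
clock: 89.7
position: [0.5142, -0.0299, 0.0271]
ee_rot: [0.079, 0.997, -0.0, -0.0]
ft_force: [-0.2, 0.3, -0.5]
grip_width: 0.357
grasp_force: 39.6
```

Request:
jog_arm --dr '[[0,0,0],[0,0,0],[0,0,0],[0,0,0],[0,0,0],[0,0,0],[0,0,0],[0,0,0]]' --translation '[[0.5,0,0],[0.8,0,0],[0.8,0,0],[0.8,0,0],[0.3,0,-0.5],[0,0,-0.7],[0,0,-0.7],[0,0,0]]' --jaw '[0.25,0.25,0.25,0.25,0.25,0.25,0.25,0.25]'

```text
clock: 90.5
position: [0.4364, -0.017, 0.0762]
ee_rot: [0.079, 0.997, 0.0, 0.001]
ft_force: [-0.4, -1.2, 0.1]
grip_width: 0.351
grasp_force: 39.7
```

```bash
python3 - <<'E'
from look import *
go(*at(K,-.211,.0325),.04,K[2])
E
```

```text
t 90.5 pos [ 0.4364 -0.017   0.0762] phi -0.1576 j7 1.39 F [-0.4 -1.2  0.1] w 0.351 gf 39.7
 shift-now [-3.36 -5.48  1.45] shift-after-turn [-6.05 -2.17  1.45] turn [0.03 0.03 9.7 ]
```

Request:
jog_arm --dr '[[0,0,0],[0,0,0],[0,0,0],[0,0,0],[0,0,0],[0,0,0],[0,0,0],[0,0,0],[0.03,0.03,0.97],[0,0,0.97]]' --translation '[[0,-0.9,0],[0,-0.9,0],[0,-0.9,0],[0,-0.9,0],[-0.8,-0.9,0],[-0.8,-0.9,0],[-0.8,-0.08,0],[-0.96,0,0],[0,0,0],[0,0,0]]' --jaw '[0.25,0.25,0.25,0.25,0.25,0.25,0.25,0.25,0.25,0.25]'

```text
clock: 91.5
position: [0.4965, -0.166, 0.0732]
ee_rot: [0.147, 0.989, -0.002, -0.002]
ft_force: [1.0, -0.0, -0.1]
grip_width: 0.356
grasp_force: 39.7
```

Request:
jog_arm --dr '[[0,0,0.97],[0,0,0.97],[0,0,0.97],[0,0,0.97],[0,0,0.97],[0,0,0.97],[0,0,0.97],[0,0,0.97],[0,0,0],[0,0,0]]' --translation '[[0,0,0],[0,0,0],[0,0,0],[0,0,0],[0,0,0],[0,0,0],[0,0,0.7],[0,0,0.7],[0,0,0],[0,0,0]]' --jaw '[0.25,0.25,0.25,0.25,0.25,0.25,0.25,0.25,0.25,0.25]'

```text
clock: 92.5
position: [0.4959, -0.1661, 0.0389]
ee_rot: [0.405, 0.915, -0.002, -0.002]
ft_force: [0.8, -0.8, -0.7]
grip_width: 0.355
grasp_force: 39.7
```

```bash
python3 - <<'E'
from look import *
go(*at(K,-.211,.0325),.0118,K[2])
E
```

```text
t 92.5 pos [ 0.4959 -0.1661  0.0389] phi -0.8329 j7 1.24 F [ 0.8 -0.8 -0.7] w 0.355 gf 39.7
 shift-now [-0.04  0.08  1.08] shift-after-turn [-0.04  0.07  1.08] turn [-0.08 -0.01  0.02]
```

Request:
jog_arm --dr '[[-0.08,-0.01,0.02],[0,0,0],[0,0,0],[0,0,0],[0,0,0]]' --translation '[[-0.04,0.07,0],[0,0,0.6],[0,0,0.48],[0,0,0],[0,0,0]]' --jaw '[0.25,0.25,0.25,0.25,0.25]'

```text
clock: 93.0
position: [0.4977, -0.1656, 0.0116]
ee_rot: [0.406, 0.914, 0.0, -0.0]
ft_force: [-0.6, -0.5, -0.0]
grip_width: 0.355
grasp_force: 39.7
```

```bash
python3 - <<'E'
from look import *
go(*at(K,-.211,.0325),.0118,K[2])
c=shoot(optics,"w5"); head(c,32,.0015,-15)
cv2.imwrite("pics/v10.png",cv2.resize(c["scene"]["color"][200:290,190:370,::-1],(720,360),interpolation=cv2.INTER_CUBIC))
E
```

```text
t 93.0 pos [ 0.4977 -0.1656  0.0116] phi -0.8362 j7 1.27 F [-0.6 -0.5 -0. ] w 0.355 gf 39.7
 shift-now [-0.    0.   -0.01] shift-after-turn [-0.    0.   -0.01] turn [ 0.   -0.01 -0.02]
scene bar centre [ 0.5348 -0.2051] yaw -0.01162120531360511 err 105.4 frame xy [-0.1569  0.0332] tcp->head 0.12372149583488258
t 93.1 pos [ 0.4983 -0.1656  0.0122] phi -0.8363 j7 1.27 F [ 0.1  0.1 -0.8] w 0.355 gf 39.7
 shift-now [-8.43 -1.29 -0.71] shift-after-turn [-8.42 -1.31 -0.71] turn [ 0.02  0.01 -0.03]
```

View pics/v10.png

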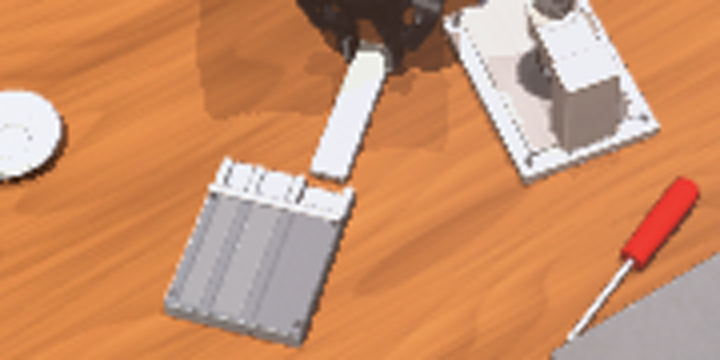

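The wide bar's head is in line with the wide channel at about (330,178). Inserting it.

Request:
jog_arm --dr '[[0,0,0],[0,0,0],[0,0,0],[0,0,0],[0,0,0],[0,0,0]]' --translation '[[-0.3,0,0],[-0.3,0,0],[-0.3,0,0],[-0.3,0,0],[0,0,0],[0,0,0]]' --jaw '[0.25,0.25,0.25,0.25,0.25,0.25]'

```text
clock: 93.7
position: [0.5184, -0.1879, 0.012]
ee_rot: [0.406, 0.914, 0.0, 0.0]
ft_force: [0.3, -0.2, 0.1]
grip_width: 0.352
grasp_force: 39.7
```

Request:
jog_arm --dr '[[0,0,0],[0,0,0],[0,0,0],[0,0,0],[0,0,0]]' --translation '[[-0.3,0,0],[-0.3,0,0],[-0.3,0,0],[-0.3,0,0],[0,0,0]]' --jaw '[0.25,0.25,0.25,0.25,0.25]'

```text
clock: 94.2
position: [0.5391, -0.211, 0.0122]
ee_rot: [0.406, 0.914, 0.0, 0.001]
ft_force: [0.4, -0.1, -0.1]
grip_width: 0.358
grasp_force: 39.7
```

```bash
python3 - <<'E'
from look import *
go(*at(K,-.090,.0325),.0118,K[2])
E
```

```text
t 94.2 pos [ 0.5391 -0.211   0.0122] phi -0.8367 j7 1.35 F [ 0.4 -0.1 -0.1] w 0.358 gf 39.7
 shift-now [-2.38  0.    0.02] shift-after-turn [-2.38 -0.    0.01] turn [ 0.02  0.02 -0.03]
```

Request:
jog_arm --dr '[[0,0,0],[0,0,0],[0,0,0],[0,0,0],[0,0,0],[0,0,0],[0,0,0]]' --translation '[[-0.4,0,0],[-0.4,0,0],[-0.4,0,0],[-0.4,0,0],[-0.4,0,0],[-0.35,0,0],[0,0,0]]' --jaw '[0.25,0.25,0.25,0.25,0.25,0.25,0.25]'

```text
clock: 94.9
position: [0.5785, -0.2548, 0.0121]
ee_rot: [0.406, 0.914, 0.0, 0.001]
ft_force: [0.2, 0.5, -0.3]
grip_width: 0.355
grasp_force: 39.7
```

Request:
jog_arm --dr '[[0,0,0],[0,0,0],[0,0,0],[0,0,0],[0,0,0],[0,0,0],[0,0,0],[0,0,0]]' --translation '[[0,0,0],[0,0,0],[0,0,0],[0.5,0,0],[1,0,0],[0.5,0,0],[0,0,0],[0,0,0.12]]' --jaw '[0.55,0.55,0.55,0.55,0.55,0.2,0,0]'

```text
clock: 95.7
position: [0.545, -0.2165, 0.0096]
ee_rot: [0.406, 0.914, 0.001, 0.001]
ft_force: [-0.1, -0.8, -0.0]
grip_width: 0.042
grasp_force: 0.0
```

Request:
jog_arm --dr '[[0,0,0],[0,0,0],[0,0,0],[0,0,0],[0,0,0],[0,0,0],[0,0,0],[0,0,0],[0,0,0],[0,0,0]]' --translation '[[0,0,0],[-0.4,0,0],[-0.4,0,0],[-0.3,0,0],[-0.3,0,0],[-0.3,0,0],[-0.2,0,0],[-0.1,0,0],[-0.1,0,0],[0,0,0]]' --jaw '[0,0,0,0,0,0,0,0,0,0]'

```text
clock: 96.7
position: [0.5796, -0.2556, 0.0091]
ee_rot: [0.406, 0.914, 0.001, 0.0]
ft_force: [0.7, 0.2, 0.5]
grip_width: -0.0
grasp_force: 0.0
```

```bash
python3 - <<'E'
from look import *
go(*at(K,-.0872,.0325),.009,K[2])
E
```

```text
t 96.7 pos [ 0.5796 -0.2556  0.0091] phi -0.8362 j7 1.41 F [0.7 0.2 0.5] w -0.0 gf 0.0
 shift-now [-0.09 -0.    0.  ] shift-after-turn [-0.09 -0.    0.  ] turn [ 0.02  0.   -0.02]
```

Request:
jog_arm --dr '[[0,0,0],[0,0,0],[0,0,0]]' --translation '[[-0.1,0,0],[-0.05,0,0],[0,0,0]]' --jaw '[0,0,0]'

```text
clock: 97.0
position: [0.5813, -0.2572, 0.0089]
ee_rot: [0.406, 0.914, 0.001, -0.001]
ft_force: [-3.7, 4.7, 3.9]
grip_width: 0.001
grasp_force: 3.1
```

Request:
jog_arm --dr '[[0,0,0],[0,0,0],[0,0,0]]' --translation '[[-0.1,0,0],[0,0,0],[0,0,0]]' --jaw '[0,0,0]'

```text
clock: 97.3
position: [0.5815, -0.2572, 0.0086]
ee_rot: [0.406, 0.914, 0.002, -0.003]
ft_force: [-12.6, 12.0, 11.9]
grip_width: 0.002
grasp_force: 8.5
```

```bash
python3 - <<'E'
from look import *
go(*at(K,-.0872,.0325),.009,K[2])
E
```

```text
t 97.3 pos [ 0.5815 -0.2572  0.0086] phi -0.8352 j7 1.41 F [-12.6  12.   11.9] w 0.002 gf 8.5
 shift-now [ 0.01 -0.02 -0.02] shift-after-turn [ 0.01 -0.02 -0.02] turn [ 0.02 -0.11 -0.01]
```

Request:
jog_arm --dr '[[0,0,0],[0,0,0],[0,0,0],[0,0,0],[0,0,0],[0,0,0],[0,0,0],[0,0,0]]' --translation '[[0.2,0,0],[0.8,0,0],[0.8,0,-0.5],[0.9,0,-0.7],[0.9,0,-0.7],[0.9,0,-0.7],[0.9,0,-0.7],[0,0,0]]' --jaw '[0,0,0,0,0,0,0,0]'

```text
clock: 98.1
position: [0.4932, -0.1583, 0.0933]
ee_rot: [0.405, 0.914, 0.002, 0.001]
ft_force: [0.4, -0.5, -0.9]
grip_width: 0.002
grasp_force: 0.0
```

```bash
python3 - <<'E'
from look import *
c=shoot(optics,"end"); go(.5,-.2,.1,K[2])
v=[cv2.resize(c[n]["color"][a:b_,d:e,::-1],(600,300),interpolation=cv2.INTER_CUBIC) for n,(a,b_,d,e) in dict(top=(155,215,360,480),scene=(235,285,220,320)).items()]
cv2.imwrite("pics/v11.png",np.vstack(v))
E
```

```text
t 98.2 pos [ 0.4937 -0.1596  0.092 ] phi -0.8351 j7 1.17 F [-0.7 -0.3 -1.2] w 0.0 gf 0.0
 shift-now [-1.37 -0.9  -0.32] shift-after-turn [-1.37 -0.9  -0.32] turn [ 0.05  0.01 -0.01]
```

View pics/v11.png

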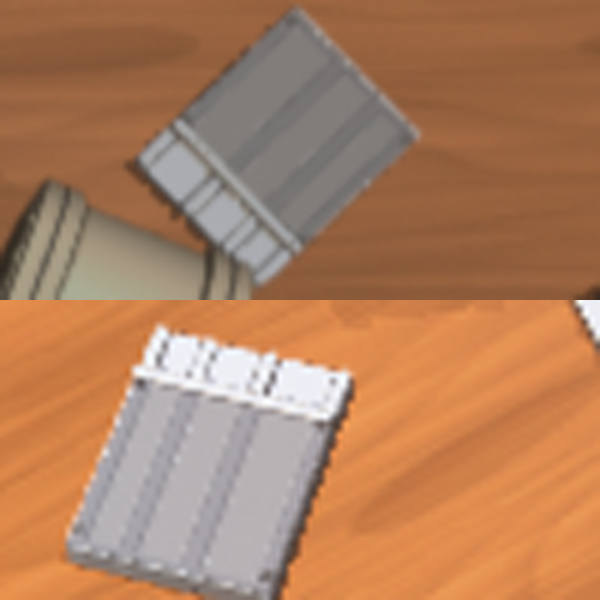

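All three bars lie full length in their channels with their tails flush, and the presser is about 5 mm up. Handing in.

```bash
python3 -c "
from workcell import manip
print(manip.hand_in())"
```

```text
the job is handed in; nothing more can be done
None
```

All three bars were pressed in order (narrow, middle, wide) and slid home in their channels, with the presser backed off about 5 mm; I handed the job in at 98 s, but it returned no verdict, and I inferred the ratchet slip from the turn angle, not a clear torque reading.

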